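Put the rocking cover back on the butter dish

TASK

Close up the butter dish. Its cover lies upside down on its rounded back, tipped by a spoon left in it: lay the spoon on the chopping board, stop the cover, which will be rocking by then, turn it over and set it rim down over the butter, fully home and level on the dish. The cover is ceramic, so do not drop it or let it fall over; leave the dish where it stands and the other things undisturbed.

Things in the scene. Friction and masses are not known exactly. Their poses are not given: they have to be found in the camera images.
- cover: Ceramic cover, hollow, like half a barrel: 140 mm long (x), 58 wide (y), 57 high, about 0.27 kg, no knob. Origin: centre of its open flat rim; z from rim to crown. Long sides plain, upright, parallel for 28 mm from the rim, then a half-round vault, radius 29. Ends flat and square, so it can stand on either end. Walls 4 mm, vault to 7; inside 132 x 50 at the rim, 46 high. Either end may lead.
- cover_vault (a point): Point in the middle of the cover, on the axis of its vault, 28 mm from the rim. At the start the cover lies on the vault, rim up, tipped about 18 degrees sideways by the spoon. Without it the cover rocks about its long axis, a little over once a second, rolling, so that its rim sways up to 17 mm each way; it calms down in some 10 s and rocks again when touched. Level, its rim is 57 mm up.
- dish: Base of the butter dish: a loose, stepped wooden plate, 0.55 kg, origin mid underside: 190 (x) by 92 (y) and 8 thick; on it a step 148 x 66, 6 high; on that a plinth 126 x 44, 5 high; on that, fixed, a wrapped stick of butter 100 x 32, 28 high (top 47 mm above the worktop, its middle at x = -8 mm). The cover goes over butter and plinth with 3 mm play all round and its rim stands on the step.
- dish_seat (a point): Point in the middle of the dish at the height of its step, 14 mm above its underside: where the cover's origin comes when the cover is fully home. Axes as the dish.
- spoon: Steel spoon, 188 mm long, 45 g: bowl (39 wide) at +x, handle at -x, 17 wide near its end; solid to the touch over its full 16 mm height in the middle, 3 mm at the handle's end (x = -94 mm). Origin mid length and width, at its underside. At the start it leans in the upturned cover, bowl inside, handle sloping up (about 24 degrees) and 50 mm out over the cover's end near the robot.
- board: Plain wooden chopping board fixed to the worktop, 190 (x) by 300 (y) mm, 22 thick; origin mid underside. Its top is free.
- garlic: Bystander: a garlic bulb, 56 mm across and 56 high; origin in the middle of its underside. To be left alone.
- lemon: Bystander: a lemon, 71x53 mm, 51 high; origin in the middle of its underside. To be left alone.
- mug: Bystander: a mug, 82 mm across without its handle (112 with it), 94 high; origin in the middle of its underside. To be left alone.
- jar: Bystander: a screw-top jar, 65 mm across, 86 high; origin in the middle of its underside. To be left alone.

How it is judged:
By the outcome, as a careful person would: the job done as asked, in the order asked, and still so for the second after the job is handed in, with the robot touching nothing.
It also fails if it takes over 69 s, if anything falls off the work surface, if the arm or the gripper's body presses on something with over 40 N, if the wrist force passes 120 N, or if a joint passes its speed limit or range.

ROBOT

A 7-joint arm with a two-finger parallel gripper is mounted at the origin on a cart in front of the work surface, level with it; the furniture and walls round the work are solid. World frame = base frame: x ahead of the robot, y to its left, z up, the work surface at z = 0. Lengths are in m, angles in rad, forces in N, time in s.
With the tool pointing down it reaches from about 0.4 to 0.85 m from the base axis. Payload 4.5 kg.
Tool frame: the origin (TCP) lies at the very end of the fingers, on their centre line; the grasp point (between the pads) lies 19 mm behind it (r.grip_depth is the z of the grasp point in the tool frame, in m); z points along the fingers, y is the line along which they close (so a half turn about z gives the same grasp; the last joint's range is limited). The gripper opens to 88 mm and grips with 3 to 60 N. Pads are 18 mm wide; open, the fingers measure 123 mm over their backs; the gripper's body (75 mm by 187 mm) begins 45 mm behind the grasp point.
Start: joints at [1.188, 0.689, -0.195, 1.565, 0.157, 0.902, -0.215], TCP at [0.253, -0.572, 0.239] pointing down, gripper open.
Joint ranges: [-3.01, 3.01], [-0.46, 2.08], [-1.47, 1.51], [0.13, 2.56], [-1, 4.14], [0.04, 2.09], [-2.66, 2.66]. Speed limits (rad/s): [2.57, 2.57, 3.14, 3.14, 3.14, 3.14, 3.14].

INTERFACE

Orientations are given as a unit quaternion [x, y, z, w].
In Python, from plant import r, ticket, snapshot, camera_params gives the robot as it stands (r), with the cameras as plain functions and the job (ticket).
- The arm moves only by the shell command python3 steer.py 'ROWS' [FORCE]. ROWS is a JSON list of rows, 1 to 10 of them, each of 7 numbers: the opening from 0.0 (shut) to 1.0 (fully open), then dx, dy, dz in m, then a rotation vector rx, ry, rz in rad; each row is the pose to reach, as a shift and turn from the pose commanded when the command began, along the tool's axes at that moment; what a row does not reach only later rows make up. A row lasts 1/10 s, in which the tool goes at most 0.05 m and 0.15 rad, less where a joint would pass 70% of its speed; a pose out of reach is approached as far as the arm can. The fingers move at their own pace and stop on an object; FORCE is the grip in N (left out, the last holds). Time passes only in rows, so rows that do not move let the fingers close. It prints the time, the measured TCP pose, the force, the opening and the grip force at its end.
- r.get_state(): the state, without advancing time (a new reading comes with each control period).
- snapshot(name): name is "side" or "top"; returns the picture (420x560x3 uint8, red, green, blue); there is no depth.
- camera_params(name): a dict with "fx", "fy", "cx", "cy" (pixels), "rvec" (rotation vector, rad) and "tvec" (3), from world to camera coordinates, as OpenCV has them. Camera axes: x right, y down, z forward; pixel columns grow to the right and rows downward; lengths in m; the calibration is good to about 2 mm. A picture is of the moment at which its call begins. camera_params takes no time and is no camera call.
- ticket.finish_job(): hands the job in; it is judged then, once.
The state is a dict: "clock": time; "q": joint angles; "qd": joint speeds; "joint_torque": joint torques, N m; "tool_pos": TCP position; "eef_rot": TCP orientation; "contact_force": force on the tool from outside, world axes, zero at the start; "moment": the same for the moment, N m; "opening": opening from 0.0 (shut) to 1.0 (fully open); "finger_force": force on a finger pad.
Only numpy, scipy, OpenCV 4.12 (cv2) and the standard library are available. Lean on these libraries where they do the work, as an engineer would, in place of code of your own. Each camera call takes 0.05 s, during which the arm holds its last target. There are 200 camera calls.

## Working session

There is one attempt and no reset: what is moved stays moved. The work goes in short steps, Python scripts to look and compute and a shell command to move; the robot and the scene stay as the last step left them, time stands still between calls to the robot, and variables do not carry over. Pictures are saved under pics/ and viewed, at most 10 in all, crops included, and the job is handed in when it is done.

```bash
ls; mkdir -p pics
python3 - <<'E'
from plant import r, ticket, snapshot, camera_params
import cv2
for n in("side","top"):
    cv2.imwrite(f"pics/{n}0.png",snapshot(n)[:,:,::-1]); print(n,camera_params(n))
print(r.get_state(), r.grip_depth)
E
```

```text
pics
plant.py
steer.py
side {'fx': 410.57931799592814, 'fy': 410.57931799592814, 'cx': 274.099788088973, 'cy': 203.653982635884, 'rvec': array([ 0.55102813, -2.57046631,  1.3258288 ]), 'tvec': array([0.47419836, 0.16423232, 0.98734569])}
top {'fx': 450.1534863167265, 'fy': 450.1534863167265, 'cx': 277.6665750980816, 'cy': 205.29363645348727, 'rvec': array([ 2.14764382, -2.15826719,  0.15164397]), 'tvec': array([0.02100437, 0.50424128, 1.22188554])}
{'clock': 0.1, 'q': array([ 1.18777768,  0.68988431, -0.19451733,  1.56625832,  0.15728656,
        0.90246664, -0.21506026]), 'qd': array([-0.00094093, -0.00274773, -0.00136449, -0.00327024, -0.00146959,
       -0.00125027, -0.00033611]), 'joint_torque': array([-4.16940748e-03, -5.28505325e+01, -1.27173521e+00, -1.53836721e+01,
       -5.26024355e-02,  2.06761033e-03,  1.28465490e-05]), 'tool_pos': array([ 0.25276655, -0.57098531,  0.23799513]), 'eef_rot': array([ 9.78349788e-01,  2.06956587e-01, -2.20898249e-04, -7.83342109e-04]), 'contact_force': array([0.52698385, 0.27631686, 0.25098286]), 'moment': array([ 0.02342113, -0.02536968,  0.02633139]), 'finger_force': 0.0, 'opening': 0.9981264068599031} -0.0187
```

View pics/side0.png

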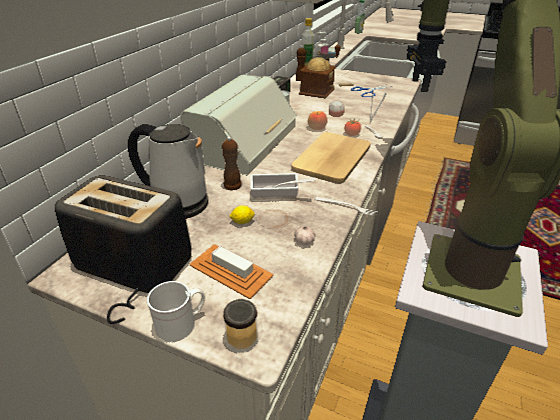

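View pics/top0.png

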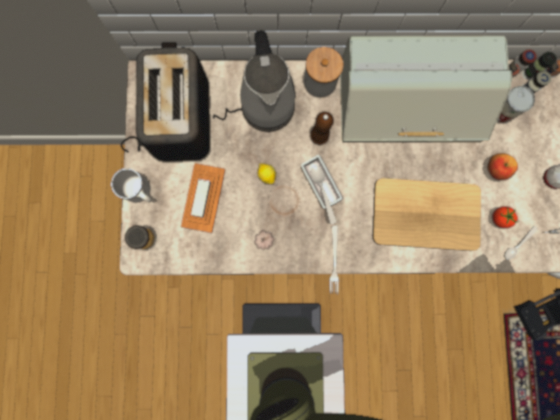

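Run:
```python
import cv2,numpy as np
t=cv2.imread("pics/top0.png");s=cv2.imread("pics/side0.png")
def c(im,x,y,w,h,k): return cv2.resize(im[y:y+h,x:x+w],None,fx=k,fy=k,interpolation=cv2.INTER_CUBIC)
# mosaic 800x600: left top crop cover (270..370,145..295) , dish
a=c(t,280,145,80,100,6);b=c(t,170,155,64,100,5)
m=np.zeros((600,800,3),np.uint8);m[:600,:480]=a;m[:500,480:800]=b
cv2.imwrite("pics/m1.png",m)
a=c(s,235,160,150,70,5);b=c(s,185,235,150,65,3.8)
m=np.zeros((600,750,3),np.uint8);m[:350]=a;h,w=b.shape[:2];m[350:350+h,:w]=b
cv2.imwrite("pics/m2.png",m)
```

```text
(no output)
```

View pics/m1.png

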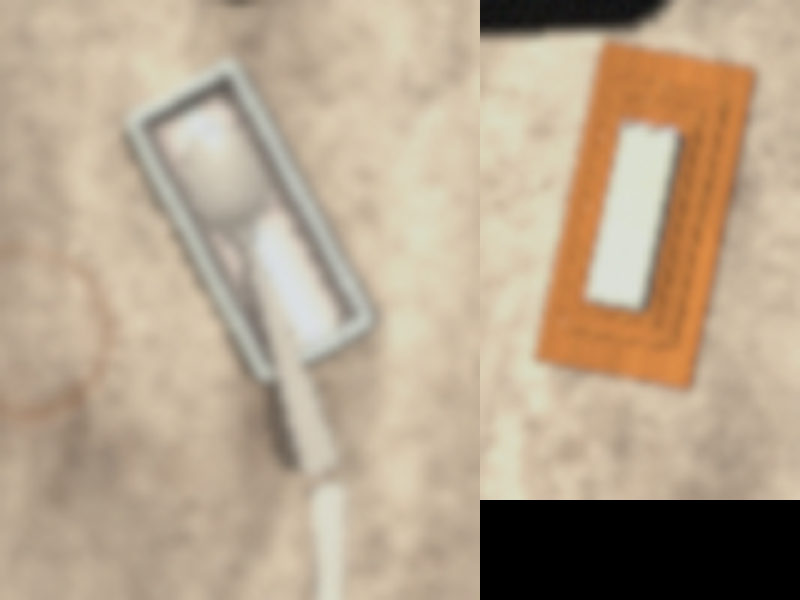

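View pics/m2.png

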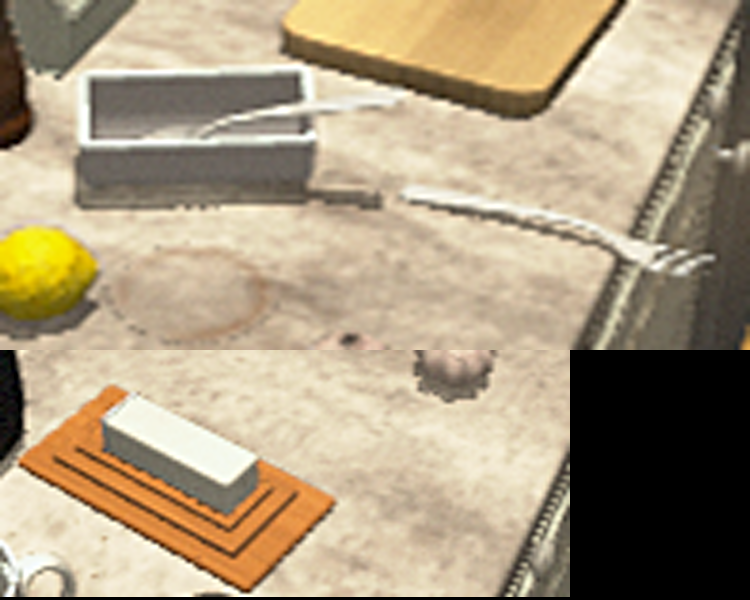

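```bash
cat > h.py <<'E'
import numpy as np,cv2
from plant import r, ticket, snapshot, camera_params
C={n:camera_params(n) for n in("side","top")}
def K(p): return np.array([[p["fx"],0,p["cx"]],[0,p["fy"],p["cy"]],[0,0,1]])
def P(p): return np.c_[cv2.Rodrigues(p["rvec"])[0],p["tvec"]]
PM={n:K(c)@P(c) for n,c in C.items()}
def tri(t,s):
    X=cv2.triangulatePoints(PM["top"],PM["side"],np.array(t,float).T,np.array(s,float).T);return (X[:3]/X[3]).T
def ray(n,uv,z):
    A=PM[n];H=np.c_[A[:,0],A[:,1],A[:,2]*z+A[:,3]];w=np.linalg.solve(H,np.r_[uv,1]);return w[:2]/w[2]
def proj(n,X):
    w=PM[n]@np.r_[X,1];return w[:2]/w[2]
def un(pts,k,ox,oy): return (np.array(pts,float)+.5)/k-.5+np.array([ox,oy])
E
python3 - <<'E'
from h import *
np.set_printoptions(precision=4,suppress=True)
t=un([(128,125),(235,62),(375,320),(268,383),(318,475)],6,280,145)
s=un([(82,145),(80,73),(305,68),(317,140),(402,98)],5,235,160)
X=tri(t,s);print("rim FL FR NR NL, tip\n",X);print("ctr",X[:4].mean(0))
for x,a,b in zip(X,t,s):print(np.round(proj("top",x)-a,1),np.round(proj("side",x)-b,1))
t=un([(123,42),(275,70),(210,388),(57,360),(142,122),(202,127),(165,310),(107,302)],5,170,155)
s=un([(20,115),(112,35),(335,147),(248,240),(103,70),(135,43),(258,110),(222,135)],3.8,185,235)
X=tri(t,s);print("dish\n",X,X[:4].mean(0),X[4:].mean(0))
print("dish from plate z=.008 top / side")
for n,q in(("top",t),("side",s)):
    W=np.array([ray(n,q[i],.008) for i in range(4)]);print(W,W.mean(0))
    d=(W[0]+W[1]-W[2]-W[3]);print(np.degrees(np.arctan2(d[1],d[0])))
for c in [(376,180),(480,185),(481,249),(374,243)]:print("board",ray("top",c,.022))
for nm,c in dict(garlic=(263,240),lemon=(267,174),mug=(127,185),jar=(139,237),forktip=(334,224),pepper=(320,134)).items():print(nm,ray("top",c,.03))
for n in C:
    p=C[n];print(n,-cv2.Rodrigues(p["rvec"])[0].T@p["tvec"])
E
cat >> h.py <<'E'
from scipy.spatial.transform import Rotation as Ro
np.set_printoptions(precision=4,suppress=True)
def frame(z,y):
    "tool rotation from pointing direction z and closing direction y"
    z=np.array(z,float);z/=np.linalg.norm(z);y=np.array(y,float);y-=z*(y@z);y/=np.linalg.norm(y)
    return np.c_[np.cross(y,z),y,z]
def go(p,R,p0=None,R0=None):
    "delta row from present (or given) pose"
    s=r.get_state();p0=s["tool_pos"] if p0 is None else p0
    R0=Ro.from_quat(s["eef_rot"]).as_matrix() if R0 is None else R0
    d=R0.T@(np.array(p)-p0);w=Ro.from_matrix(R0.T@R).as_rotvec()
    print("d",np.round(d,4),"w",np.round(w,3),"rows",np.linalg.norm(d)/.05,np.linalg.norm(w)/.15);return d,w
def log():
    s=r.get_state();open("log.txt","a").write(" ".join(map(str,[*s["q"],*s["tool_pos"],*s["eef_rot"]]))+"\n");return s
E
python3 - <<'E'
from h import *
log()
tip=np.array([.448,-.1284,.0757])
m=ray("top",un([(288,355)],6,280,145)[0],.057);b=ray("top",un([(215,150)],6,280,145)[0],.02)
print("mid",m,"bowl",b)
h=m-tip[:2];h/=np.linalg.norm(h);hb=b-tip[:2];print("dir",h,hb/np.linalg.norm(hb))
s=r.get_state();R0=Ro.from_quat(s["eef_rot"]).as_matrix();print(R0)
g=np.r_[tip[:2]+.02*h,.0757-.009]
for sg in(1,-1):
    y=sg*np.array([-h[1],h[0],0]);go(g+[0,0,.1],frame([0,0,-1],y))
print(g)
E
```

```text
mid [ 0.5049 -0.1183] bowl [ 0.6087 -0.0899]
dir [0.9846 0.175 ] [0.9724 0.2332]
[[ 0.9143  0.405  -0.0008]
 [ 0.405  -0.9143  0.0014]
 [-0.0001 -0.0016 -1.    ]]
d [ 0.3772 -0.3207  0.0718] w [-0.    -0.002 -2.901] rows 10.005370311390715 19.33748095496547
d [ 0.3772 -0.3207  0.0718] w [-0.002  0.     0.241] rows 10.005370311390715 1.606507078630017
[ 0.4677 -0.1249  0.0667]
```

```bash
python3 steer.py '[[0.6,0.377,-0.321,0.072,0,0,0.23],[0.6,0.377,-0.321,0.072,0,0,0.23],[0.6,0.377,-0.321,0.072,0,0,0.23],[0.6,0.377,-0.321,0.072,0,0,0.23],[0.6,0.377,-0.321,0.072,0,0,0.23],[0.6,0.377,-0.321,0.072,0,0,0.23],[0.6,0.377,-0.321,0.072,0,0,0.23],[0.6,0.377,-0.321,0.072,0,0,0.23],[0.6,0.377,-0.321,0.072,0,0,0.23],[0.6,0.377,-0.321,0.072,0,0,0.23]]' 40
python3 steer.py '[[0.6,0,0,0,0,0,0],[0.6,0,0,0,0,0,0]]'
python3 - <<'E'
from h import *
s=log();print(s["q"])
h=np.array([.98,.2]);h/=np.linalg.norm(h)
go([.4677,-.1249,.063],frame([0,0,-1],[h[1],-h[0],0]))
E
```

```text
clock: 1.1
tool_pos: [0.4681, -0.1238, 0.1663]
eef_rot: [0.996, 0.093, -0.0, 0.0]
contact_force: [1.2, -0.2, -0.5]
opening: 0.601
finger_force: 0.0
clock: 1.3
tool_pos: [0.4679, -0.1241, 0.1664]
eef_rot: [0.995, 0.095, -0.0, -0.0]
contact_force: [-0.2, -0.9, -0.6]
opening: 0.598
finger_force: 0.0
[ 0.1792  0.6284 -0.0238  2.0594  0.0313  0.455  -1.2483]
d [-0.0002  0.0008  0.1034] w [-0.001  0.001 -0.011] rows 2.0677612161655836 0.07079308518944069
```

```bash
python3 steer.py '[[0.5,0,0,0.05,0,0,0],[0.5,0,0,0.09,0,0,0],[0.5,0,0,0.105,0,0,0],[0.5,0,0,0.105,0,0,0],[0,0,0,0.105,0,0,0],[0,0,0,0.105,0,0,0],[0,0,0,0.105,0,0,0],[0,0,0,0.105,0,0,0],[0,0,0,0.105,0,0,0]]' 40
python3 - <<'E'
from h import *
s=log();print(s["q"])
cv2.imwrite("pics/s1.png",cv2.resize(snapshot("side")[140:240,220:400,::-1],None,fx=4,fy=4,interpolation=2))
E
```

```text
clock: 2.2
tool_pos: [0.468, -0.1258, 0.0624]
eef_rot: [0.996, 0.093, 0.001, 0.0]
contact_force: [-0.5, 0.3, 0.8]
opening: 0.193
finger_force: 39.7
[ 0.1742  0.8303 -0.0112  2.1179  0.0439  0.1924 -1.2605]
```

View pics/s1.png

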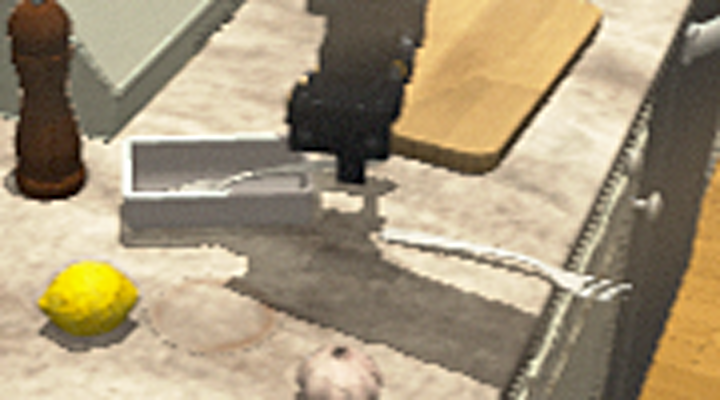

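```bash
python3 steer.py '[[0,0,0,-0.02,0,0,0],[0,0,0,-0.04,0,0,0],[0,0,0,-0.07,0,0,0],[0,0,0,-0.1,0,0,0],[0,0,0,-0.12,0,0,0],[0,0,0,-0.12,0,0,0]]'
python3 - <<'E'
from h import *
from scipy.optimize import least_squares
s=log();print(s["q"])
D=np.loadtxt("log.txt")
def fk(q,L):
    R=Ro.identity();p=np.zeros(3)
    R=Ro.from_euler('z',L[4]*q[0]+L[5]);p=np.array([0,0,L[0]])
    R=R*Ro.from_euler('y',q[1]);R3=R*Ro.from_euler('z',L[6]*q[2])
    p=p+R3.apply([0,0,L[1]]);R=R3*Ro.from_euler('y',q[3])*Ro.from_euler('z',L[7]*q[4])
    p=p+R.apply([0,0,L[2]]);R=R*Ro.from_euler('y',q[5])*Ro.from_euler('z',L[8]*q[6]+L[9])
    return p+R.apply([0,0,L[3]]),R
import itertools
best=None
for sg in itertools.product([1,-1],repeat=4):
  for o1 in (0,1.57,3.14,-1.57):
   for o7 in (0,1.57,3.14,-1.57):
    mk=lambda x:[*x[:4],sg[0],x[4],sg[1],sg[2],sg[3],x[5]]
    def f(x):
        o=[]
        for d in D:
            p,R=fk(d[:7],mk(x));o+=list((p-d[7:10])*5)+list((Ro.from_quat(d[10:])*R.inv()).as_rotvec())
        return o
    w=least_squares(f,[.3,.4,.4,.25,o1,o7],max_nfev=30)
    if best is None or w.cost<best[0]: best=(w.cost,mk(w.x));print(best[0],np.round(best[1],4))
np.save("L.npy",best[1])
E
```

```text
clock: 2.85
tool_pos: [0.4691, -0.126, 0.1841]
eef_rot: [0.996, 0.093, 0.003, 0.001]
contact_force: [0.0, 0.1, -0.2]
opening: 0.192
finger_force: 39.7
[ 0.1838  0.5965 -0.0258  2.0444  0.0309  0.4957 -1.2489]
7.329586985209456 [44.6264  0.3683  0.1483 44.6224  1.     -0.7595  1.      1.      1.
 -2.8208]
2.4191065883134963 [ 2.0308  0.8927 -0.4797  2.9844  1.     -0.533   1.     -1.      1.
 -2.4957]
2.419106587258913 [ 2.0307  0.8927 -0.4797  2.9842  1.     -0.533   1.     -1.      1.
  3.7874]
2.4191065859342613 [ 2.0307  0.8927 -0.4797  2.9842  1.     -0.533   1.     -1.      1.
 -2.4958]
2.419106585574973 [ 2.0307  0.8927 -0.4797  2.9844  1.     -0.533   1.     -1.      1.
  3.7874]
2.4191065839246204 [ 2.0307  0.8927 -0.4797  2.9843  1.     -0.533   1.     -1.      1.
 -2.4957]
0.190951482188229 [-0.4503  0.6013  0.2963 -0.3999 -1.     -0.0019  1.      1.     -1.
  1.3711]
0.06703806516117045 [-0.5669  0.5719  0.326  -0.5688 -1.     -0.0934  1.     -1.     -1.
  1.3782]
0.06703806516052344 [-0.5669  0.5719  0.326  -0.5688 -1.     -0.0934  1.     -1.     -1.
  1.3782]
0.06703806516051683 [-0.5669  0.5719  0.326  -0.5688 -1.     -0.0934  1.     -1.     -1.
  1.3782]
0.06703806516050854 [-0.5669  0.5719  0.326  -0.5688 -1.     -0.0934  1.     -1.     -1.
  1.3782]
0.0382253892337682 [ 0.0758  0.5699  0.3404  0.0653 -1.     -0.0979 -1.      1.     -1.
  1.3748]
0.03822538923376815 [ 0.0758  0.5699  0.3404  0.0653 -1.     -0.0979 -1.      1.     -1.
  1.3748]
0.0016157932357450816 [ 0.5371  0.5646  0.3461  0.5172 -1.     -0.0874 -1.     -1.     -1.
  1.4834]
0.00161579323574505 [ 0.5371  0.5646  0.3461  0.5172 -1.     -0.0874 -1.     -1.     -1.
  1.4834]
0.0016157932357448652 [ 0.5371  0.5646  0.3461  0.5172 -1.     -0.0874 -1.     -1.     -1.
  1.4834]
0.001615793235744774 [ 0.5371  0.5646  0.3461  0.5172 -1.     -0.0874 -1.     -1.     -1.
  1.4834]
```

Run:
```python
from h import *
s=r.get_state();R0=Ro.from_quat(s["eef_rot"]);x=R0.as_matrix()[:,0];a=np.arctan2(x[1],x[0]);print(np.degrees(a))
R=Ro.from_euler('z',np.radians(88)-a)*R0
d,w=go([.48,-.478,.16],R.as_matrix())
d,w=go([.48,-.478,.16],(R*Ro.from_euler('y',.37)).as_matrix())
d,w=go([.48,-.478,.07],(R*Ro.from_euler('y',.37)).as_matrix())
```

```text
10.696737307617026
d [-0.0548  0.3479  0.0246] w [ 0.007  0.003 -1.349] rows 7.059989207184325 8.994643043441199
d [-0.0548  0.3479  0.0246] w [ 0.256  0.315 -1.332] rows 7.059989207184325 9.280273977019002
d [-0.0552  0.3477  0.1146] w [ 0.256  0.315 -1.332] rows 7.404116251870568 9.280273977019002
```

```bash
python3 steer.py '[[0,-0.055,0.348,0.02,0.256,0.315,-1.332],[0,-0.055,0.348,0.02,0.256,0.315,-1.332],[0,-0.055,0.348,0.02,0.256,0.315,-1.332],[0,-0.055,0.348,0.02,0.256,0.315,-1.332],[0,-0.055,0.348,0.02,0.256,0.315,-1.332],[0,-0.055,0.348,0.02,0.256,0.315,-1.332],[0,-0.055,0.348,0.02,0.256,0.315,-1.332],[0,-0.055,0.348,0.06,0.256,0.315,-1.332],[0,-0.055,0.348,0.1,0.256,0.315,-1.332],[0,-0.055,0.348,0.12,0.256,0.315,-1.332]]'
python3 steer.py '[[0,0,0,0,0,0,0]]'
python3 - <<'E'
from h import *
s=log();print(s["q"],s["tool_pos"][2]); R=Ro.from_quat(s["eef_rot"]).as_matrix();print(R)
print("down 30mm:",R.T@[0,0,-.03])
a=cv2.resize(snapshot("side")[110:210,270:450,::-1],None,fx=4,fy=4,interpolation=2)
cv2.imwrite("pics/s2.png",a)
E
```

```text
clock: 3.85
tool_pos: [0.4753, -0.4771, 0.0551]
eef_rot: [0.706, 0.683, 0.134, -0.135]
contact_force: [-0.2, 0.7, -0.7]
opening: 0.197
finger_force: 39.7
clock: 3.95
tool_pos: [0.4755, -0.4758, 0.0556]
eef_rot: [0.707, 0.682, 0.133, -0.135]
contact_force: [-0.1, 0.7, -0.7]
opening: 0.195
finger_force: 39.7
[ 1.1022  1.1886 -0.6557  1.1714  0.3454  1.1801  0.5201] 0.05562799402413827
[[ 0.0352  0.9994  0.0039]
 [ 0.9271 -0.0341  0.3734]
 [ 0.3733 -0.0096 -0.9277]]
down 30mm: [-0.0112  0.0003  0.0278]
```

View pics/s2.png

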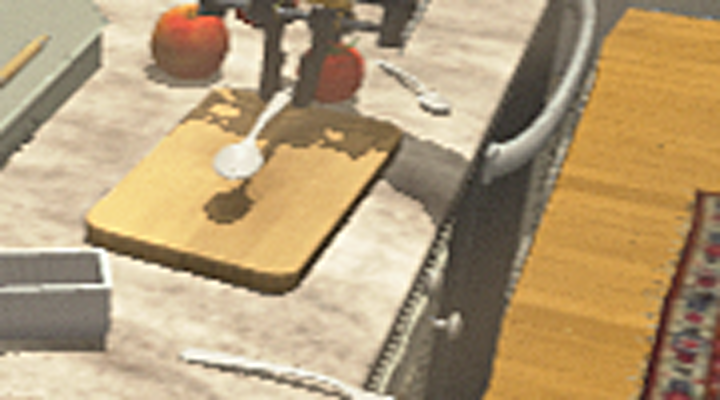

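```bash
python3 steer.py '[[0,-0.0056,0,0.0139,0,0,0],[0,-0.0075,0,0.0186,0,0,0],[0,-0.0086,0,0.0213,0,0,0],[0,-0.0086,0,0.0213,0,0,0]]'
```

```text
clock: 4.4
tool_pos: [0.4782, -0.478, 0.0391]
eef_rot: [0.707, 0.682, 0.133, -0.131]
contact_force: [0.4, -0.3, 0.3]
opening: 0.194
finger_force: 39.7
```

```bash
python3 steer.py '[[0,-0.0019,0,0.0046,0,0,0],[0,-0.003,0,0.0075,0,0,0],[0,-0.003,0,0.0075,0,0,0]]'; python3 steer.py '[[0,-0.0015,0,0.0037,0,0,0],[0,-0.0015,0,0.0037,0,0,0]]'
```

```text
clock: 4.7
tool_pos: [0.4779, -0.4779, 0.0303]
eef_rot: [0.707, 0.682, 0.133, -0.131]
contact_force: [0.1, 0.9, 0.1]
opening: 0.191
finger_force: 39.7
clock: 4.9
tool_pos: [0.4779, -0.478, 0.0262]
eef_rot: [0.707, 0.682, 0.133, -0.131]
contact_force: [-0.2, 0.3, 0.1]
opening: 0.194
finger_force: 39.7
```

```bash
python3 steer.py '[[0,0,0,0,0,-0.03,0],[0,0,0,0,0,-0.06,0],[0,0,0,0.001,0,-0.06,0]]'; python3 steer.py '[[0.5,0,0,0,0,0,0],[0.5,0,0,0,0,0,0],[0.5,0,0,0,0,0,0],[0.5,0,0,0,0,0,0]]';python3 steer.py '[[0.5,0,0,-0.03,0,0,0],[0.5,0,0,-0.07,0,0,0],[0.5,0,0,-0.1,0,0,0],[0.7,0,0,-0.1,0,0,0]]'
python3 - <<'E'
from h import *
from scipy.optimize import least_squares
s=log();print(s["q"])
cv2.imwrite("pics/a_s.png",snapshot("side")[:,:,::-1]);cv2.imwrite("pics/a_t.png",snapshot("top")[:,:,::-1]);print(r.get_state()["clock"])
a=cv2.imread("pics/a_s.png");b=cv2.imread("pics/a_t.png")
m=np.zeros((600,800,3),np.uint8)
q=cv2.resize(a[100:220,230:430],None,fx=2.9,fy=2.9,interpolation=2);m[:q.shape[0],:q.shape[1]]=q
q=cv2.resize(b[140:250,280:500],None,fx=2.2,fy=2.2,interpolation=2);m[350:350+q.shape[0],:q.shape[1]]=q
cv2.imwrite("pics/s3.png",m)
E
```

```text
clock: 5.2
tool_pos: [0.4789, -0.477, 0.0267]
eef_rot: [0.71, 0.687, 0.112, -0.11]
contact_force: [0.9, -0.5, 0.9]
opening: 0.195
finger_force: 39.7
clock: 5.6
tool_pos: [0.478, -0.4779, 0.0256]
eef_rot: [0.711, 0.686, 0.112, -0.11]
contact_force: [0.7, -0.4, 0.4]
opening: 0.499
finger_force: 0.0
clock: 6.0
tool_pos: [0.4793, -0.5122, 0.1257]
eef_rot: [0.712, 0.685, 0.113, -0.106]
contact_force: [0.6, 0.6, -0.6]
opening: 0.565
finger_force: 0.0
[ 1.1011  1.1059 -0.6522  1.1018  0.347   1.2646  0.5307]
6.1
```

View pics/s3.png

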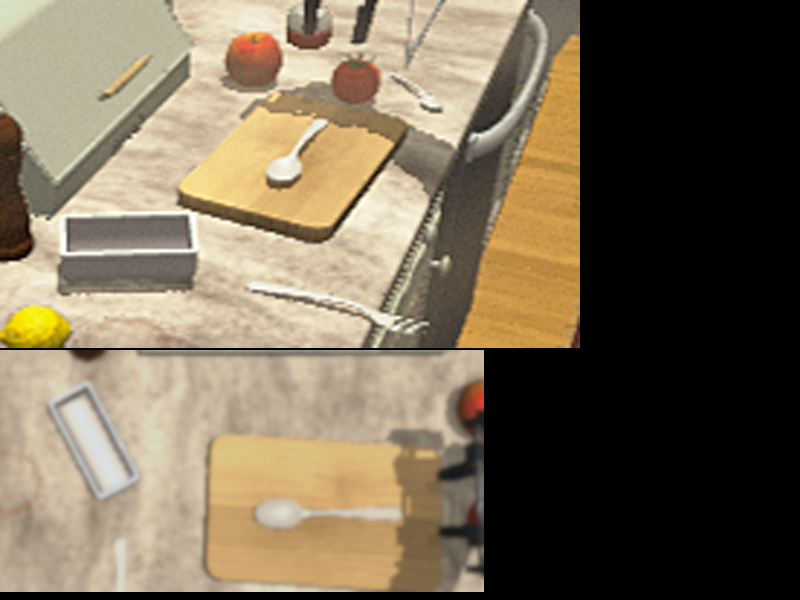

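```bash
cat > kin.py <<'E'
import numpy as np
from scipy.spatial.transform import Rotation as Ro
from scipy.optimize import least_squares
LO=np.array([-3.01,-.46,-1.47,.13,-1,.04,-2.66]);HI=np.array([3.01,2.08,1.51,2.56,4.14,2.09,2.66])
def fk(q,L,pts=False):
    e=Ro.from_euler
    R=e('z',-q[0]+L[4])*e('y',q[1])*e('z',-q[2]);p=np.array([0,0,L[0]]);pe=p+R.apply([0,0,L[1]])
    R=R*e('y',q[3])*e('z',-q[4]);pw=pe+R.apply([0,0,L[2]])
    R=R*e('y',q[5])*e('z',-q[6]+L[5]);pt=pw+R.apply([0,0,L[3]])
    return (pt,R,pe,pw) if pts else (pt,R)
def ik(p,R,L,q0,n=12,seed=0):
    Rt=Ro.from_matrix(R);rng=np.random.default_rng(seed);best=None
    def f(q):
        a,b=fk(q,L);return np.r_[(a-p)*5,(Rt*b.inv()).as_rotvec(),1e-3*(q-(LO+HI)/2)]
    for i in range(n):
        x=np.clip(q0 if i==0 else rng.uniform(LO,HI),LO+.01,HI-.01)
        w=least_squares(f,x,bounds=(LO,HI),max_nfev=150)
        if best is None or w.cost<best.cost: best=w
    a,b=fk(best.x,L);return best.x,np.linalg.norm(a-p),(Rt*b.inv()).magnitude()
E
python3 - <<'E'
from h import *
from kin import *
D=np.loadtxt("log.txt")
def f(x):
    o=[]
    for d in D:
        p,R=fk(d[:7],x);o+=list((p-d[7:10])*5)+list((Ro.from_quat(d[10:])*R.inv()).as_rotvec())
    return o
w=least_squares(f,[.4,.56,.35,.4,0,1.5]);print(w.cost,w.x)
R=np.array(w.fun).reshape(-1,6);R[:,:3]/=5;print(R)
np.save("L.npy",w.x)
E
```

```text
0.0063309709945841225 [ 0.389   0.5766  0.3363  0.39   -0.0796  1.4928]
[[-0.005  -0.003  -0.003  -0.0001  0.0001  0.0016]
 [ 0.0037  0.0067 -0.003  -0.0001  0.      0.0016]
 [ 0.0078  0.0057 -0.0043  0.0001 -0.      0.0016]
 [ 0.0034  0.0065 -0.003   0.0004 -0.0001  0.0016]
 [-0.004   0.0004  0.0076  0.0015  0.0291  0.0072]
 [-0.0073 -0.0019  0.0056  0.0021  0.0237  0.0053]]
```

```bash
cat > fit.py <<'E'
from h import *
import kin
from kin import *
def fk(q,L,pts=False):
    e=Ro.from_euler; a,b,c,t=L[:4];ys,xe,ye,xw,yw=L[4:9]
    R=e('z',-q[0])*e('y',q[1]);p=np.array([0,0,a])+e('z',-q[0]).apply([L[9],ys,0]);R=R*e('z',-q[2]);pe=p+R.apply([xe,ye,b])
    R=R*e('y',q[3]);R=R*e('z',-q[4]);pw=pe+R.apply([0,yw,c])
    R=R*e('y',q[5])
    pw2=pw; R=R*e('z',-q[6]+np.pi/2);pt=pw2+R.apply([0,0,t])
    return (pt,R,pe,pw) if pts else (pt,R)
kin.fk=fk
def fit(show=False):
    D=np.loadtxt("log.txt")
    def f(x):
        o=[]
        for d in D:
            p,R=fk(d[:7],x);o+=list((p-d[7:10])*1000)
        return np.r_[o,.02*(1000*x[4:])]
    w=least_squares(f,[.4,.56,.35,.4,0,0,0,0,0,0])
    if show:
        print(w.x);print(w.fun[:3*len(D)].reshape(-1,3))
        for d in D: print((Ro.from_quat(d[10:])*fk(d[:7],w.x)[1].inv()).as_rotvec())
    return w.x
if __name__=="__main__": fit(True)
E
python3 fit.py
```

```text
[ 0.3472  0.5623  0.3433  0.3262 -0.0172  0.0012 -0.0235  0.     -0.0054
  0.0002]
[[-0.011   0.0434 -0.054 ]
 [-0.029  -0.0185 -0.015 ]
 [ 0.0705 -0.0323  0.0627]
 [-0.0414 -0.0166 -0.0319]
 [ 0.0854 -0.0456  0.0246]
 [-0.0105  0.0474  0.0136]]
[-0.  0.  0.]
[-0. -0.  0.]
[-0.  0. -0.]
[-0.  0.  0.]
[ 0.  0. -0.]
[-0.  0.  0.]
```

```bash
cat > search.py <<'E'
from fit import *
L=fit();q0=np.loadtxt("log.txt")[1,:7]
from multiprocessing import Pool
def hz(a):return np.array([np.cos(a),np.sin(a),0])
def stand(S,ph,th,which,h):
    c=hz(ph)*(1 if which==1 else -1);z=c*np.cos(th)-np.array([0,0,np.sin(th)])
    gp=np.r_[S,h];return gp+z*.019,frame(z,np.cross([0,0,1],hz(ph)))
def solve(a):
    S,ph,th,w,h=a;p,R=stand(S,np.radians(ph),np.radians(th),w,h);out=[]
    for k in (1,-1):
        Rk=R@np.diag([k,k,1]);q,e,o=kin.ik(p,Rk,L,q0,5)
        mar=np.min(np.minimum(q-LO,HI-q));out.append((e+o*.2,k,mar,q))
    return a,min(out,key=lambda t:t[0] if t[0]>.002 else -t[2])
if __name__=="__main__":
    jobs=[((x,y),ph,th,2 if th<15 else w,.08) for (x,y) in [(.55,-.15),(.5,-.05)] for ph in range(0,360,30) for th in(5,30) for w in(2,)]
    with Pool() as P: R=P.map(solve,jobs)
    # w=2: tool points -c ; report tool pointing azimuth
    for a,(e,k,m,q) in R: print(a[0],"tool az",(a[1]+180)%360,"th",a[2],"ok" if e<.002 else "--",round(e,3),k,round(m,2),np.round(q,2) if e<.002 else "")
E
nproc; time python3 search.py
```

```text
4
(0.55, -0.15) tool az 180 th 5 -- 0.073 1 0.0 
(0.55, -0.15) tool az 180 th 30 ok 0.0 -1 0.12 [ 0.14  1.4  -0.03  0.82  0.14  1.97 -1.48]
(0.55, -0.15) tool az 210 th 5 ok 0.0 -1 0.0 [-0.18  1.62  0.45  0.76  0.28  2.09 -0.94]
(0.55, -0.15) tool az 210 th 30 ok 0.0 -1 0.38 [-0.05  1.32  0.04  1.08  0.39  1.71 -1.22]
(0.55, -0.15) tool az 240 th 5 ok 0.0 -1 0.41 [-0.31  1.46  0.18  1.25  0.73  1.68 -1.15]
(0.55, -0.15) tool az 240 th 30 ok 0.0 -1 0.76 [-0.22  1.23  0.08  1.46  0.68  1.33 -1.17]
(0.55, -0.15) tool az 270 th 5 ok 0.0 -1 0.68 [-0.46  1.4   0.19  1.73  1.12  1.32 -1.48]
(0.55, -0.15) tool az 270 th 30 ok 0.0 1 0.7 [-0.15  1.16 -0.23  1.86  1.31  1.28  1.65]
(0.55, -0.15) tool az 300 th 5 ok 0.0 -1 0.41 [-0.3   1.44 -0.11  2.15  1.75  1.68 -1.99]
(0.55, -0.15) tool az 300 th 30 ok 0.0 -1 0.3 [-0.05  1.19 -0.36  2.26  1.91  1.45 -1.74]
(0.55, -0.15) tool az 330 th 5 ok 0.0 1 0.09 [-0.45  1.74  0.4   2.47  2.24  1.83  0.48]
(0.55, -0.15) tool az 330 th 30 ok 0.0 -1 0.02 [ 0.31  1.37 -0.62  2.54  2.54  1.94 -1.39]
(0.55, -0.15) tool az 0 th 5 ok 0.0 -1 0.14 [ 0.77  1.67 -0.
[... 2175 characters left out ...]
-0.05) tool az 60 th 5 ok 0.0 1 0.27 [ 1.35  1.81 -1.2   1.97  0.    0.37  0.43]
(0.5, -0.05) tool az 60 th 30 ok 0.0 -1 0.08 [ 1.12  1.37 -0.95  2.11 -0.9   0.12 -2.05]
(0.5, -0.05) tool az 90 th 5 ok 0.0 1 0.32 [ 1.1   1.7  -1.15  1.55  0.    1.08  0.43]
(0.5, -0.05) tool az 90 th 30 ok 0.0 1 0.29 [ 1.07  1.49 -1.18  1.74  0.34  0.83  0.08]
(0.5, -0.05) tool az 120 th 5 ok 0.0 1 0.41 [ 0.78  1.64 -1.02  1.15 -0.    1.68  0.55]
(0.5, -0.05) tool az 120 th 30 ok 0.0 1 0.47 [ 0.79  1.42 -1.    1.4   0.2   1.34  0.48]
(0.5, -0.05) tool az 150 th 5 -- 0.008 1 0.0 
(0.5, -0.05) tool az 150 th 30 ok 0.0 -1 0.41 [ 0.19  1.29 -0.01  1.19 -0.29  1.68 -1.78]
real	0m10.690s
user	0m36.177s
sys	0m0.200s
```

```bash
cat > path.py <<'E'
from search import *
from scipy.spatial.transform import Slerp
Z=np.array([0,0,1.])
def tool(p,t,y): t=t/np.linalg.norm(t);return p+.019*t,frame(t,y)
def cover_grasp(O,Cx,Cz,t_c,k,cz,cx=0):
    "O rim centre world; t_c=(x,z) comps of tool dir in cover; closing = k*Cy"
    Cy=np.cross(Cz,Cx);p=O+Cz*cz+Cx*cx;return tool(p,t_c[0]*Cx+t_c[1]*Cz,k*Cy)
PICK=np.array([.5753,-.1182,.057]);YP=27.3;DISH=np.array([.5315,.2325,.014]);YD=-10.6
def seq(opt,k1,k2,S,h,th1,th2,cz1=.014,cz2=.020,g2=0):
    sp,phi,sf=opt  # pick yaw flip, standing c azimuth, final flip ; sigma=+1 (Cx up) 
    a,b=np.radians(th1),np.radians(th2)
    t1=(-np.sin(a),np.cos(a));t2=(-np.sin(b),-np.cos(b))
    e=hz(np.radians(YP+sp*180));c=hz(np.radians(phi));f=hz(np.radians(YD+sf*180))
    T1=cover_grasp(PICK,e,-Z,t1,k1,cz1)
    Os=np.r_[S,.07]-c*.014
    T2=cover_grasp(Os,Z,c,t1,k1,cz1);T3=cover_grasp(Os,Z,c,t2,k2,cz2,g2)
    T4=cover_grasp(DISH,f,Z,t2,k2,cz2,g2)
    up=lambda T,d,bk=0:(T[0]+[0,0,d]-bk*T[1][:,2],T[1])
    return [("hov",up(T1,.13)),("G1",T1),("lift",up(T1,.14)),("st+",up(T2,.1)),("st",T2),("back",up(T2,0,.1)),("backup",up(T2,.15,.1)),
     ("pre2up",up(T3,.15,.1)),("pre2",up(T3,0,.1)),("G2",T3),("lift2",up(T3,.12)),("dish+",up(T4,.12)),("dish",T4)]
def track(q,p0,R0,p1,R1,L):
    n=int(max(np.linalg.norm(p1-p0)/.05,Ro.from_matrix(R0.T@R1).magnitude()/.2)+1);sl=Slerp([0,1],Ro.from_matrix([R0,R1]))
    for s in np.linspace(0,1,n+1)[1:]:
        p=p0+s*(p1-p0);Rt=sl(s);qo=q
        def f(x):
            a_,b_=fk(x,L);return np.r_[(a_-p)*5,(Rt*b_.inv()).as_rotvec(),5e-3*(x-qo)]
        q=least_squares(f,np.clip(q,LO+1e-3,HI-1e-3),bounds=(LO,HI),max_nfev=60,ftol=1e-6).x
    a_,b_=fk(q,L);return q,np.linalg.norm(a_-p1)+.2*(Ro.from_matrix(R1)*b_.inv()).magnitude()
def run(a,verbose=False):
    import contextlib
    d=np.loadtxt("log.txt")[-1];q,p,R=d[:7],d[7:10],Ro.from_quat(d[10:]).as_matrix();E=0;M=9;out=[]
    for n,(pp,RR) in seq(*a):
        q,e=track(q,p,R,pp,RR,L);p,R=pp,RR;m=np.min(np.minimum(q-LO,HI-q));E=max(E,e);M=min(M,m)
        w=fk(q,L,True);out.append((n,round(e,4),round(m,2),np.round(q,2),np.round(w[3],2)))
        if E>.03 and not verbose: break
    return E,M,a,out
if __name__=="__main__":
    J=[((sp,phi,sf),k1,k2,S,.07,th1,5) for sp in(0,1) for phi in(60,75,90,105,240,255,270,285) for sf in(0,1) for k1 in(1,-1) for k2 in(1,-1) for S in((.55,-.15),) for th1 in(25,)]
    J=[j for j in J if (j[0][0]==0)==(j[0][1]<180) or True]
    with Pool() as P: R=P.map(run,J,chunksize=2)
    R.sort(key=lambda r:(r[0]>.004)*1.-r[1]+ (r[0] if r[0]>.004 else 0))
    for r_ in R[:8]: print(round(r_[0],4),round(r_[1],3),r_[2])
    for o in R[0][3]: print(*o)
E
time python3 path.py
```

```text
0.0 0.38 ((0, 90, 0), 1, 1, (0.55, -0.15), 0.07, 25, 5)
0.0 0.302 ((1, 90, 0), 1, 1, (0.55, -0.15), 0.07, 25, 5)
0.0 0.276 ((1, 75, 0), 1, 1, (0.55, -0.15), 0.07, 25, 5)
0.0 0.244 ((1, 105, 0), 1, 1, (0.55, -0.15), 0.07, 25, 5)
0.0 0.244 ((0, 105, 0), 1, 1, (0.55, -0.15), 0.07, 25, 5)
0.0 0.217 ((0, 75, 0), 1, 1, (0.55, -0.15), 0.07, 25, 5)
0.0 0.174 ((1, 75, 1), 1, 1, (0.55, -0.15), 0.07, 25, 5)
0.0 0.111 ((1, 255, 0), 1, -1, (0.55, -0.15), 0.07, 25, 5)
hov 0.0 0.89 [ 0.04  0.91 -0.05  1.43  0.26  1.2  -1.23] [ 0.69 -0.06  0.45]
G1 0.0 0.96 [ 0.04  1.09 -0.04  1.46  0.28  1.   -1.28] [ 0.69 -0.06  0.32]
lift 0.0 0.87 [ 0.04  0.9  -0.05  1.43  0.25  1.22 -1.23] [ 0.69 -0.06  0.46]
st+ 0.0 0.39 [ 1.06  1.35 -1.08  1.41 -0.    1.2   0.33] [ 0.55 -0.43  0.3 ]
st 0.0 0.45 [ 1.04  1.49 -1.02  1.36  0.07  1.16  0.4 ] [ 0.55 -0.43  0.2 ]
back 0.0 0.45 [ 1.08  1.45 -1.02  1.16  0.06  1.42  0.41] [ 0.55 -0.52  0.24]
backup 0.0 0.38 [ 1.1   1.26 -1.09  1.18 -0.05  1.51  0.3 ] [ 0.55 -0.52  0.39]
pre2up 0.0 0.4 [-0.46  1.13 -0.09  1.73  1.08  1.69 -1.37] [0.55 0.26 0.26]
pre2 0.0 0.46 [-0.46  1.39 -0.09  1.6   1.1   1.63 -1.48] [0.55 0.26 0.11]
G2 0.0 0.56 [-0.34  1.4  -0.03  1.7   1.22  1.53 -1.55] [0.55 0.16 0.1 ]
lift2 0.0 0.53 [-0.34  1.19 -0.03  1.82  1.21  1.56 -1.46] [0.55 0.16 0.22]
dish+ 0.0 0.48 [ 0.05  0.98 -0.99  1.72  0.86  1.02  0.14] [0.56 0.23 0.46]
dish 0.0 0.61 [-0.01  1.14 -0.86  1.75  1.04  0.85  0.02] [0.56 0.23 0.34]
real	0m42.727s
user	2m41.520s
sys	0m0.250s
```

```bash
sed -i 's/("backup",up(T2,.15,.1))/("backup",up(T2,.2,.1))/; s/("pre2up",up(T3,.15,.1))/("pre2up",up(T3,.2,.1))/' path.py
python3 - <<'E'
from path import *
for th1,th2,S in((20,8,(.55,-.16)),(12,8,(.55,-.16))):
    E,M,a,o=run(((0,90,0),1,1,S,.07,th1,th2,.014,.022,.025),True);print(E,M)
    for x in o:print(*x)
b=ray("side",[231,187],0);print("mill",b)
for z in(.1,.14,.18):print(z,proj("side",np.r_[b,z]))
n,(p,R)=seq((0,90,0),1,1,(.55,-.16),.07,20,8,.014,.022,.025)[0];print(p);go(p,R)
E
```

```text
3.282589023395418e-06 0.2767605347533477
hov 0.0 1.0 [ 0.07  0.87 -0.06  1.5   0.24  1.09 -1.22] [ 0.67 -0.07  0.46]
G1 0.0 0.84 [ 0.06  1.05 -0.04  1.53  0.27  0.88 -1.27] [ 0.67 -0.07  0.33]
lift 0.0 0.98 [ 0.07  0.86 -0.06  1.49  0.24  1.11 -1.21] [ 0.67 -0.07  0.47]
st+ 0.0 0.37 [ 1.07  1.41 -1.1   1.35 -0.02  1.27  0.34] [ 0.55 -0.45  0.28]
st 0.0 0.42 [ 1.05  1.54 -1.05  1.29  0.05  1.25  0.42] [ 0.55 -0.45  0.18]
back 0.0 0.42 [ 1.08  1.52 -1.05  1.06  0.04  1.52  0.43] [ 0.55 -0.54  0.21]
backup 0.0 0.34 [ 1.11  1.27 -1.13  1.1  -0.11  1.61  0.26] [ 0.55 -0.54  0.41]
pre2up 0.0 0.28 [-0.35  0.98 -0.26  1.76  1.13  1.81 -1.3 ] [0.55 0.25 0.35]
pre2 0.0 0.38 [-0.36  1.32 -0.24  1.66  1.17  1.71 -1.51] [0.55 0.25 0.15]
G2 0.0 0.47 [-0.24  1.33 -0.18  1.76  1.3   1.62 -1.56] [0.55 0.15 0.14]
lift2 0.0 0.44 [-0.23  1.12 -0.2   1.85  1.27  1.65 -1.45] [0.55 0.15 0.26]
dish+ 0.0 0.36 [ 0.1   1.07 -1.11  1.6   0.88  1.17  0.18] [0.6  0.22 0.46]
dish 0.0 0.47 [ 0.07  1.22 -1.    1.64  1.04  1.03  0.11] [0.6  0.22 0.34]
3.253665493459071e-06 0.26025972253931373
hov 0.0 0.87 [ 0.11  0.8
[... 483 characters left out ...]
4  1.66  0.25] [ 0.55 -0.56  0.35]
pre2up 0.0 0.26 [-0.34  0.98 -0.29  1.76  1.14  1.83 -1.3 ] [0.55 0.25 0.35]
pre2 0.0 0.36 [-0.35  1.32 -0.26  1.66  1.17  1.73 -1.52] [0.55 0.25 0.15]
G2 0.0 0.45 [-0.22  1.33 -0.2   1.75  1.3   1.64 -1.57] [0.55 0.15 0.14]
lift2 0.0 0.42 [-0.22  1.12 -0.22  1.85  1.27  1.67 -1.45] [0.55 0.15 0.26]
dish+ 0.0 0.35 [ 0.11  1.07 -1.12  1.6   0.89  1.19  0.17] [0.6  0.22 0.46]
dish 0.0 0.45 [ 0.07  1.23 -1.02  1.64  1.05  1.04  0.1 ] [0.6  0.22 0.34]
mill [ 0.712  -0.0932]
0.1 [228.8462 159.2097]
0.14 [227.9272 147.3527]
0.18 [226.9726 135.0353]
[ 0.5695 -0.1212  0.1551]
d [0.3821 0.0785 0.0888] w [ 0.016 -0.599  1.078] rows 8.002090799744002 8.219577229059814
```

```bash
python3 steer.py '[[1,0.368,0.078,0.03,0.016,-0.599,1.078],[1,0.368,0.078,0.03,0.016,-0.599,1.078],[1,0.368,0.078,0.03,0.016,-0.599,1.078],[1,0.368,0.078,0.03,0.016,-0.599,1.078],[1,0.368,0.078,0.03,0.016,-0.599,1.078],[1,0.368,0.078,0.03,0.016,-0.599,1.078],[1,0.368,0.078,0.03,0.016,-0.599,1.078],[1,0.368,0.078,0.03,0.016,-0.599,1.078],[1,0.368,0.078,0.03,0.016,-0.599,1.078],[1,0.368,0.078,0.03,0.016,-0.599,1.078]]'
python3 - <<'E'
from path import *
s=log();print(s["q"])
# watch rocking: several side pictures, track bright rim? save crops
ims=[]
for i in range(8): ims.append(snapshot("side")[155:215,225:325,::-1])
m=np.vstack([np.hstack(ims[:4]),np.hstack(ims[4:])]);cv2.imwrite("pics/rock.png",cv2.resize(m,None,fx=2,fy=2,interpolation=2))
cv2.imwrite("pics/b_s.png",snapshot("side")[:,:,::-1]);cv2.imwrite("pics/b_t.png",snapshot("top")[:,:,::-1])
print(r.get_state()["clock"])
E
```

```text
clock: 7.1
tool_pos: [0.568, -0.1494, 0.2047]
eef_rot: [0.956, 0.235, -0.17, 0.04]
contact_force: [-0.0, 0.2, 0.3]
opening: 1.002
finger_force: 0.0
[ 0.1321  0.8157 -0.107   1.4533  0.2686  1.1994 -1.1808]
7.6
```

View pics/rock.png

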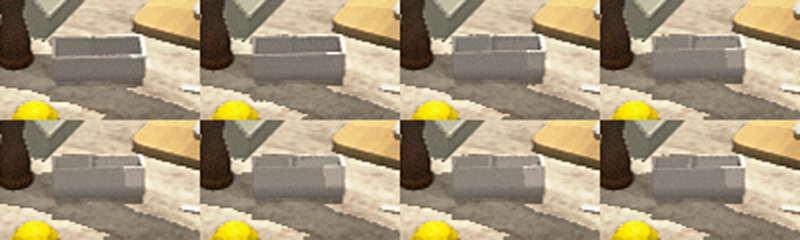

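```bash
python3 steer.py '[[1,0,0,0,0,0,0],[1,0,0,0,0,0,0],[1,0,0,0,0,0,0],[1,0,0,0,0,0,0],[1,0,0,0,0,0,0],[1,0,0,0,0,0,0],[1,0,0,0,0,0,0],[1,0,0,0,0,0,0],[1,0,0,0,0,0,0],[1,0,0,0,0,0,0]]' >/dev/null;python3 - <<'E'
from h import *
t=un([(50,55),(88,34),(138,130),(100,148)],2.2,280,140)
s=un([(62,245),(62,215),(195,213),(198,245)],2.9,230,100)
X=tri(t,s);print(X,X.mean(0))
d=X[0]+X[1]-X[2]-X[3];print(np.degrees(np.arctan2(d[1],d[0])))
# motion: sample 12 side frames; mean |diff| between consecutive
f=[snapshot("side")[160:212,240:312].astype(int) for _ in range(24)]
print([int(np.abs(f[i+1]-f[i]).sum()/1000) for i in range(23)],r.get_state()["clock"])
E
```

```text
[[ 0.6148 -0.0501  0.0609]
 [ 0.6404 -0.0984  0.0632]
 [ 0.5169 -0.1587  0.0628]
 [ 0.4951 -0.1119  0.0563]] [ 0.5668 -0.1048  0.0608]
26.661597604926143
[53, 51, 45, 37, 31, 29, 35, 42, 50, 53, 51, 52, 48, 40, 32, 28, 32, 40, 47, 52, 51, 52, 49] 9.8
```

Run:
```python
from h import *
f=[snapshot("side")[155:220,240:325] for _ in range(14)]
g=[x.astype(int) for x in f]
d=np.array([np.abs(g[i+1]-g[i-1]).sum()/1000 for i in range(1,13)]);print(d.astype(int),r.get_state()["clock"])
i=int(np.argmax(d[2:10]))+3
lo=[k for k in range(1,13)];j=1+int(np.argmin(d))
print("level",i,"extreme",j)
m=np.vstack([cv2.resize(f[k][:,:,::-1],None,fx=4.6,fy=4.6,interpolation=2) for k in(i,j)])
print(m.shape);cv2.imwrite("pics/lev.png",m);np.save("lev.npy",f)
```

```text
[43 53 68 76 76 77 78 72 62 46 52 62] 10.5
level 7 extreme 1
(598, 391, 3)
```

View pics/lev.png

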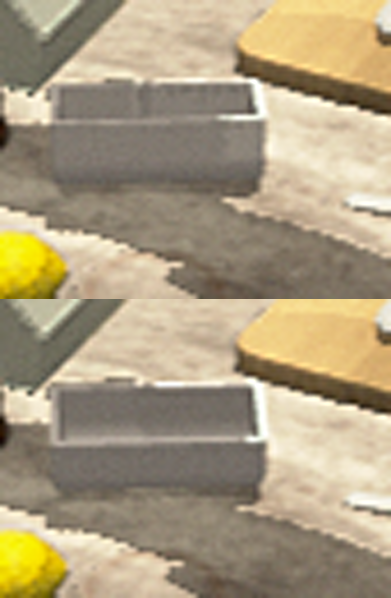

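Run:
```python
from path import *
W=np.array([ray("side",u,.057) for u in un([(52,121),(56,83),(259,79),(266,118)],4.6,240,155)])
print(W,W.mean(0));d=W[0]+W[1]-W[2]-W[3];print(np.degrees(np.arctan2(d[1],d[0])),np.linalg.norm(W[0]-W[3]),np.linalg.norm(W[0]-W[1]))
```

```text
[[ 0.6278 -0.071 ]
 [ 0.6469 -0.1144]
 [ 0.5253 -0.174 ]
 [ 0.5029 -0.1304]] [ 0.5757 -0.1224]
25.77138423957513 0.13828321755335454 0.04740991331092938
```

```bash
sed -i 's/^PICK=.*;DISH/PICK=np.array([.5755,-.120,.057]);YP=26.8;DISH/' path.py
python3 - <<'E'
from path import *
T=dict(seq((0,90,0),1,1,(.55,-.16),.07,20,8,.014,.022,.025))
p,R=T["G1"];print(p);go(p+[0,0,.06],R);go(p,R);print(r.get_state()["eef_rot"],Ro.from_matrix(R).as_quat())
E
```

```text
[ 0.5697 -0.1229  0.0251]
d [ 0.0558 -0.0255  0.1089] w [0.002 0.    0.008] rows 2.499079654631523 0.05710538616717121
d [ 0.0763 -0.0255  0.1652] w [0.002 0.    0.008] rows 3.675680757251779 0.05710538616717121
[ 0.957   0.2324 -0.1689  0.0406] [ 0.958   0.2282 -0.1689  0.0402]
```

```bash
python3 steer.py '[[1,0.03,-0.025,0.05,0,0,0.008],[1,0.056,-0.0255,0.09,0,0,0.008],[1,0.056,-0.0255,0.109,0,0,0.008],[1,0.056,-0.0255,0.109,0,0,0.008],[1,0.056,-0.0255,0.109,0,0,0.008]]' 12
python3 - <<'E'
from path import *
T=dict(seq((0,90,0),1,1,(.55,-.16),.07,20,8,.014,.022,.025))
p,R=T["G1"];go(p,R)
for _ in range(14):
    s=snapshot("side")
print(r.get_state()["clock"],r.get_state()["tool_pos"])
E
```

```text
clock: 11.0
tool_pos: [0.57, -0.1233, 0.0855]
eef_rot: [0.958, 0.228, -0.169, 0.042]
contact_force: [1.1, -0.3, 1.2]
opening: 1.004
finger_force: 0.0
d [ 0.0206 -0.0007  0.0567] w [ 0.003  0.001 -0.   ] rows 1.206396602555511 0.017483676276922155
11.7 [ 0.5698 -0.1228  0.0849]
```

Descend, then close gently.

```bash
python3 steer.py '[[1,0.01,0,0.028,0,0,0],[1,0.0206,0,0.0567,0,0,0],[1,0.0206,0,0.0567,0,0,0],[0.8,0.0206,0,0.0567,0,0,0],[0.8,0.0206,0,0.0567,0,0,0],[0.7,0.0206,0,0.0567,0,0,0],[0.7,0.0206,0,0.0567,0,0,0],[0.6,0.0206,0,0.0567,0,0,0],[0.6,0.0206,0,0.0567,0,0,0]]' 8
python3 steer.py '[[0.4,0,0,0,0,0,0],[0.4,0,0,0,0,0,0],[0.4,0,0,0,0,0,0]]' 15
```

```text
clock: 12.6
tool_pos: [0.5703, -0.123, 0.0254]
eef_rot: [0.958, 0.228, -0.168, 0.041]
contact_force: [-0.1, 0.6, 4.0]
opening: 0.663
finger_force: 7.9
clock: 12.9
tool_pos: [0.5703, -0.123, 0.0254]
eef_rot: [0.958, 0.229, -0.168, 0.042]
contact_force: [0.6, 0.7, 5.8]
opening: 0.662
finger_force: 14.9
```

```bash
python3 steer.py '[[0.3,0,0,0,0,0,0],[0.3,0,0,0,0,0,0],[0.3,-0.005,0,-0.014,0,0,0],[0.3,-0.013,0,-0.036,0,0,0],[0.3,-0.026,0,-0.07,0,0,0],[0.3,-0.04,0,-0.11,0,0,0],[0.3,-0.048,0,-0.132,0,0,0],[0.3,-0.048,0,-0.132,0,0,0]]' 50
python3 - <<'E'
from path import *
log();T=dict(seq((0,90,0),1,1,(.55,-.16),.07,20,8,.014,.022,.025))
p,R=T["st+"];print(p);go(p,R)
s=r.get_state();R0=Ro.from_quat(s["eef_rot"]);p0=s["tool_pos"]
w=(R0.inv()*Ro.from_matrix(R)).as_rotvec()
for f in(.25,.5,.75,1):
    Rr=R0*Ro.from_rotvec(w*f);print(f,(Rr.as_matrix()[:,2]))
E
```

```text
clock: 13.7
tool_pos: [0.5719, -0.1229, 0.1687]
eef_rot: [0.959, 0.228, -0.165, 0.042]
contact_force: [1.8, 0.5, -2.8]
opening: 0.658
finger_force: 49.8
[ 0.55   -0.1421  0.1635]
d [-0.0248  0.0072  0.0144] w [ 0.521  1.393 -1.095] rows 0.5924888428456926 12.310655950736706
0.25 [-0.0874  0.1428 -0.9859]
0.5 [ 0.0475  0.4695 -0.8817]
0.75 [ 0.0788  0.755  -0.651 ]
1 [ 0.      0.9397 -0.342 ]
```

```bash
python3 steer.py '[[0.3,-0.025,0.007,0.014,0.521,1.393,-1.095],[0.3,-0.025,0.007,0.014,0.521,1.393,-1.095],[0.3,-0.025,0.007,0.014,0.521,1.393,-1.095],[0.3,-0.025,0.007,0.014,0.521,1.393,-1.095],[0.3,-0.025,0.007,0.014,0.521,1.393,-1.095],[0.3,-0.025,0.007,0.014,0.521,1.393,-1.095],[0.3,-0.025,0.007,0.014,0.521,1.393,-1.095],[0.3,-0.025,0.007,0.014,0.521,1.393,-1.095],[0.3,-0.025,0.007,0.014,0.521,1.393,-1.095],[0.3,-0.025,0.007,0.014,0.521,1.393,-1.095]]'
python3 - <<'E'
from path import *
T=dict(seq((0,90,0),1,1,(.55,-.16),.07,20,8,.014,.022,.025))
p,R=T["st+"];go(p,R);print(r.get_state()["q"])
E
```

```text
clock: 14.7
tool_pos: [0.5463, -0.1433, 0.1587]
eef_rot: [0.702, 0.543, 0.31, -0.341]
contact_force: [0.7, 0.5, -3.2]
opening: 0.657
finger_force: 49.8
d [ 0.0053  0.0027 -0.0016] w [ 0.094  0.258 -0.211] rows 0.1223594676941523 2.307739473797887
[ 1.059   1.2265 -1.0059  1.5296  0.0241  1.0265  0.1022]
```

```bash
python3 steer.py '[[0.3,0.005,0.003,-0.002,0.094,0.258,-0.211],[0.3,0.005,0.003,-0.002,0.094,0.258,-0.211],[0.3,0.005,0.003,-0.002,0.094,0.258,-0.211],[0.3,0.005,0.003,-0.002,0.094,0.258,-0.211],[0.3,0.005,0.003,-0.002,0.094,0.258,-0.211]]'
python3 - <<'E'
from path import *
log();T=dict(seq((0,90,0),1,1,(.55,-.16),.07,20,8,.014,.022,.025))
p,R=T["st"];go(p,R);go(p+[0,0,.02],R);s=r.get_state();print(s["tool_pos"],s["moment"])
S=snapshot("side");cv2.imwrite("pics/st_s.png",S[:,:,::-1])
S=snapshot("top");cv2.imwrite("pics/st_t.png",S[:,:,::-1])
E
```

```text
clock: 15.2
tool_pos: [0.5512, -0.1407, 0.1642]
eef_rot: [0.581, 0.579, 0.404, -0.405]
contact_force: [0.0, 0.2, -2.7]
opening: 0.657
finger_force: 49.8
d [-0.095  -0.0008  0.0335] w [-0.001  0.004 -0.003] rows 2.0138527655916763 0.03433769831025178
d [-0.0762 -0.0009  0.0266] w [-0.001  0.004 -0.003] rows 1.6139349686346174 0.03433769831025178
[ 0.5512 -0.1407  0.1642] [-1.3955 -0.0536  0.0033]
```

Run:
```python
from path import *
g=cv2.imread("pics/st_s.png").astype(np.float32)
G=sum(np.abs(cv2.Sobel(cv2.GaussianBlur(g[:,:,c],(0,0),.7),cv2.CV_32F,1,0))+np.abs(cv2.Sobel(cv2.GaussianBlur(g[:,:,c],(0,0),.7),cv2.CV_32F,0,1)) for c in range(3))
s=r.get_state();gp=s["tool_pos"]-.019*Ro.from_quat(s["eef_rot"]).as_matrix()[:,2]
# crown silhouette: straight vault lines + end arcs, cover coords
a=np.linspace(0,np.pi,25);n=np.linspace(-.07,.07,40)
arc=np.array([[.07,.029*np.cos(t),.028+.029*np.sin(t)] for t in a]);bot=arc*[-1,1,1]
def score(tilt,du,dv,sil):
    Rc=Ro.from_rotvec([tilt,0,0]).as_matrix()@np.c_[[0,0,1],[1,0,0],[0,1,0]]  # Cx up,Cy x,Cz +y
    O=gp-Rc@[0,0,.014]
    P=np.array([proj("side",O+Rc@x) for x in sil])+[du,dv]
    return cv2.remap(G,P[:,0].astype(np.float32)[None],P[:,1].astype(np.float32)[None],1).mean()
# silhouette generators visible from side camera
def sil():
    c=np.array([.137,.841,.708])-gp;ang=np.arctan2(c[1],c[0])
    L=[]
    for da in(np.pi/2,-np.pi/2):
        t=ang+da
        d=np.array([np.cos(t),np.sin(t)])
        if d[1]<0: y,z=.029*np.sign(d[0]),0.
        else: y,z=.029*d[0],.028+.029*d[1]
        L+= [[x,y,z] for x in n]
    return np.array(L+arc.tolist()+bot.tolist())
S=sil();R_=[]
for t in np.radians(np.arange(-10,10.1,1)):
    b=max((score(t,du,dv,S),du,dv) for du in np.arange(-4,4.1,1) for dv in np.arange(-4,4.1,1));R_.append((round(np.degrees(t)),round(float(b[0]),1),b[1],b[2]))
for x in R_:print(*x)
```

```text
-10 540.0 2.0 -3.0
-9 558.5 2.0 -2.0
-8 564.8 0.0 -1.0
-7 615.2 1.0 -1.0
-6 652.1 1.0 -1.0
-5 696.2 1.0 0.0
-4 739.3 1.0 0.0
-3 753.6 1.0 0.0
-2 736.6 1.0 0.0
-1 746.5 1.0 1.0
0 728.4 1.0 1.0
1 698.5 1.0 1.0
2 689.0 0.0 2.0
3 664.6 0.0 2.0
4 634.8 1.0 0.0
5 630.2 1.0 0.0
6 621.5 1.0 0.0
7 612.3 1.0 0.0
8 620.0 1.0 -4.0
9 626.4 1.0 -4.0
10 613.0 1.0 -4.0
```

```bash
python3 steer.py '[[0.3,-0.04,-0.001,0.014,0,0,0],[0.3,-0.076,-0.001,0.0265,0,0,0],[0.3,-0.0855,-0.001,0.03,0,0,0],[0.3,-0.0855,-0.001,0.03,0,0,0]]'
python3 steer.py '[[0.3,-0.0038,0,0.0014,0,0,0],[0.3,-0.0056,0,0.002,0,0,0],[0.3,-0.0056,0,0.002,0,0,0]]'
```

```text
clock: 15.7
tool_pos: [0.5501, -0.1421, 0.0744]
eef_rot: [0.58, 0.579, 0.404, -0.406]
contact_force: [0.8, -0.9, -2.1]
opening: 0.654
finger_force: 49.8
clock: 16.0
tool_pos: [0.551, -0.1428, 0.0699]
eef_rot: [0.58, 0.58, 0.405, -0.404]
contact_force: [-0.2, 0.1, -2.2]
opening: 0.659
finger_force: 49.8
```

```bash
python3 steer.py '[[0.3,-0.0019,0,0.0007,0,0,0],[0.3,-0.0038,0,0.0014,0,0,0],[0.3,-0.0038,0,0.0014,0,0,0]]'; python3 steer.py '[[0.3,-0.0019,0,0.0007,0,0,0],[0.3,-0.0019,0,0.0007,0,0,0]]'
```

```text
clock: 16.3
tool_pos: [0.5504, -0.1426, 0.0644]
eef_rot: [0.58, 0.58, 0.404, -0.405]
contact_force: [-0.4, -0.2, -2.1]
opening: 0.655
finger_force: 49.8
clock: 16.5
tool_pos: [0.5506, -0.1425, 0.0628]
eef_rot: [0.58, 0.579, 0.405, -0.405]
contact_force: [0.3, -0.7, -1.2]
opening: 0.657
finger_force: 49.8
```

```bash
python3 steer.py '[[0.3,-0.0014,0,0.0005,0,0,0],[0.3,-0.0014,0,0.0005,0,0,0]]'
```

```text
clock: 16.7
tool_pos: [0.5506, -0.1426, 0.0627]
eef_rot: [0.58, 0.579, 0.405, -0.405]
contact_force: [-0.7, -3.2, 4.7]
opening: 0.655
finger_force: 49.7
```

```bash
python3 steer.py '[[0.3,0,0,0,0,0,0],[0.3,0,0,0,0,0,0],[0.3,0,0,0,0,0,0]]' 10; python3 steer.py '[[0.3,0,0,0,0,0,0],[0.3,0,0,0,0,0,0],[0.3,0,0,0,0,0,0]]' 3;  python3 steer.py '[[0.7,0,0,0,0,0,0],[0.7,0,0,0,0,0,0],[0.8,0,0,0,0,0,0],[0.9,0,0,0,0,0,0],[1,0,0,0,0,0,0],[1,0,0,0,0,0,0],[1,0,0,0,0,0,0]]'
python3 - <<'E'
from path import *
T=dict(seq((0,90,0),1,1,(.55,-.16),.07,20,8,.014,.022,.025))
print(T["st"][0],T["backup"][0]);go(*T["back"]);go(*T["backup"])
cv2.imwrite("pics/st2_s.png",snapshot("side")[:,:,::-1])
E
```

```text
clock: 17.0
tool_pos: [0.5507, -0.1424, 0.0626]
eef_rot: [0.58, 0.58, 0.405, -0.405]
contact_force: [-2.0, -3.1, 5.9]
opening: 0.661
finger_force: 9.9
clock: 17.3
tool_pos: [0.5504, -0.1422, 0.0615]
eef_rot: [0.58, 0.58, 0.404, -0.405]
contact_force: [-2.1, -2.0, 3.8]
opening: 0.659
finger_force: 3.0
clock: 18.0
tool_pos: [0.5505, -0.1425, 0.0611]
eef_rot: [0.58, 0.58, 0.404, -0.405]
contact_force: [-0.2, -0.6, 1.0]
opening: 1.006
finger_force: 0.0
[ 0.55   -0.1421  0.0635] [ 0.55   -0.2361  0.2977]
d [ 0.002  -0.0005 -0.1005] w [-0.     0.004 -0.001] rows 2.0096234848606054 0.025142355007107504
d [ 0.1897 -0.0007 -0.1695] w [-0.     0.004 -0.001] rows 5.0888485845770886 0.025142355007107504
```

```bash
python3 steer.py '[[1,0,0,-0.03,0,0,0],[1,0,0,-0.07,0,0,0],[1,0,0,-0.1,0,0,0],[1,0.05,0,-0.12,0,0,0],[1,0.1,0,-0.14,0,0,0],[1,0.14,0,-0.155,0,0,0],[1,0.19,0,-0.17,0,0,0],[1,0.19,0,-0.17,0,0,0]]'
python3 - <<'E'
from path import *
T=dict(seq((0,90,0),1,1,(.55,-.16),.07,20,8,.014,.022,.025))
p,R=T["pre2up"];print(p);go(p,R)
# cover pose check from images, tilt fit as before
g=cv2.imread("pics/st2_s.png");S2=snapshot("side")[:,:,::-1];cv2.imwrite("pics/st3_s.png",S2);cv2.imwrite("pics/st3_t.png",snapshot("top")[:,:,::-1])
print(np.abs(g.astype(int)-S2)[150:215,255:300].sum())
E
```

```text
clock: 18.85
tool_pos: [0.5524, -0.2357, 0.3066]
eef_rot: [0.578, 0.582, 0.407, -0.401]
contact_force: [0.7, 0.8, 0.3]
opening: 1.001
finger_force: 0.0
[ 0.55   -0.0718  0.3063]
d [ 0.0565 -0.0024  0.1539] w [ 0.013 -2.648 -0.001] rows 3.2787254076867893 17.65318805373704
141735
```

```bash
python3 steer.py '[[1,0.02,-0.002,0.02,0,-0.15,0],[1,0.03,-0.002,0.03,0,-0.3,0],[1,0.03,-0.002,0.05,0,-0.45,0],[1,0.04,-0.002,0.06,0,-0.6,0],[1,0.04,-0.002,0.07,0,-0.75,0],[1,0.05,-0.002,0.08,0,-0.9,0],[1,0.05,-0.002,0.09,0,-1.05,0],[1,0.055,-0.002,0.1,0,-1.2,0],[1,0.056,-0.002,0.12,0,-1.35,0],[1,0.056,-0.002,0.13,0,-1.5,0]]'
python3 - <<'E'
from path import *
T=dict(seq((0,90,0),1,1,(.55,-.16),.07,20,8,.014,.022,.025))
p,R=T["pre2up"];go(p,R);print(r.get_state()["q"])
E
```

```text
clock: 19.95
tool_pos: [0.5486, -0.0942, 0.3055]
eef_rot: [0.699, 0.7, -0.101, 0.101]
contact_force: [0.1, -0.4, -1.6]
opening: 1.0
finger_force: 0.0
d [ 0.0212  0.0014 -0.0071] w [ 0.001 -1.144  0.001] rows 0.4488734759125465 7.626747602370506
[ 0.3128  0.582  -0.6536  1.7157  0.6906  1.1397 -0.6286]
```

```bash
python3 steer.py '[[1,0.021,0.001,-0.007,0,-1.144,0],[1,0.021,0.001,-0.007,0,-1.144,0],[1,0.021,0.001,-0.007,0,-1.144,0],[1,0.021,0.001,-0.007,0,-1.144,0],[1,0.021,0.001,-0.007,0,-1.144,0],[1,0.021,0.001,-0.007,0,-1.144,0],[1,0.021,0.001,-0.007,0,-1.144,0],[1,0.021,0.001,-0.007,0,-1.144,0],[1,0.021,0.001,-0.007,0,-1.144,0],[1,0.021,0.001,-0.007,0,-1.144,0]]'
python3 - <<'E'
from path import *
log();print(r.get_state()["q"])
cv2.imwrite("pics/v_s.png",snapshot("side")[:,:,::-1])
b=cv2.imread("pics/st3_t.png");a=cv2.imread("pics/st3_s.png")
gp=np.array([.5505,-.1605,.0705])
cx,cy=proj("top",gp+[0,.01,.07]);sx,sy=proj("side",gp);print(cx,cy,sx,sy)
m=np.zeros((600,800,3),np.uint8)
x0,y0=int(cx)-30,int(cy)-30;m[:420,:420]=cv2.resize(b[y0:y0+60,x0:x0+60],(420,420),interpolation=2);print(x0,y0)
x0,y0=int(sx)-25,int(sy)-40;m[:560,430:780]=cv2.resize(a[y0:y0+80,x0:x0+50],(350,560),interpolation=2);print(x0,y0)
cv2.imwrite("pics/stand.png",m)
E
```

```text
clock: 20.95
tool_pos: [0.5497, -0.0733, 0.3058]
eef_rot: [0.534, 0.536, -0.463, 0.461]
contact_force: [1.0, -0.4, 0.1]
opening: 1.0
finger_force: 0.0
[-0.3716  0.9693 -0.2313  1.7551  1.1189  1.7918 -1.2745]
343.4370700292429 181.61339619316283 286.68886992663107 168.32511681350726
313 151
261 128
```

View pics/stand.png

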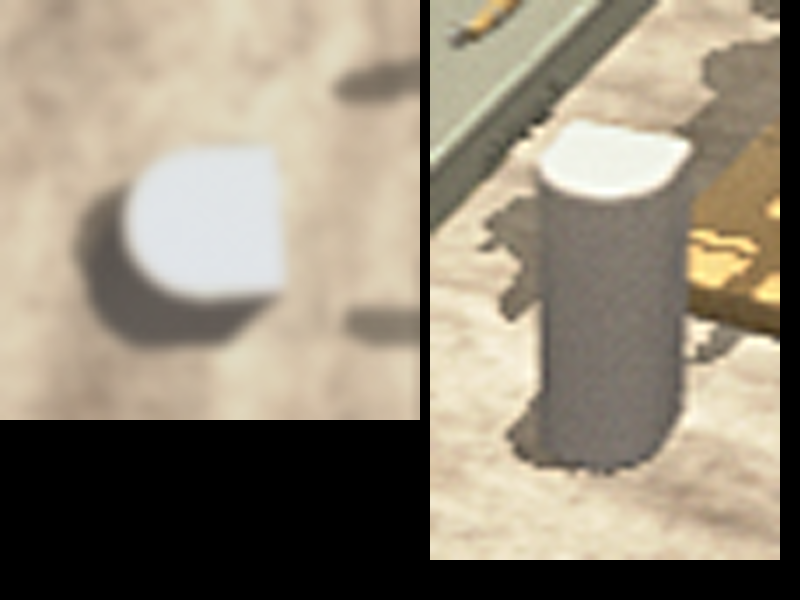

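Run:
```python
from path import *
W=np.array([ray("top",u,.14) for u in un([(274,147),(287,291),(127,222),(205,147),(205,298)],7,313,151)]);print(W)
d=W[1]-W[0];print("rim line az",np.degrees(np.arctan2(d[1],d[0])),np.linalg.norm(d),"rim mid",(W[0]+W[1])/2)
print("exp rim mid",.5505,-.1605-.014)
T=dict(seq((0,90,0),1,1,(.55,-.16),.07,20,8,.014,.022,.025))
print(T["G2"][0]);go(*T["pre2"]);go(*T["G2"])
```

```text
[[ 0.5769 -0.1726]
 [ 0.523  -0.1759]
 [ 0.549  -0.1178]
 [ 0.577  -0.1472]
 [ 0.5206 -0.1458]]
rim line az -176.5089554805334 0.05394339934050131 rim mid [ 0.5499 -0.1743]
exp rim mid 0.5505 -0.17450000000000002
[ 0.55   -0.1708  0.0924]
d [0.1986 0.0005 0.0273] w [-0.001 -0.006  0.001] rows 4.00953958621562 0.043665059812906824
d [0.198  0.0006 0.1273] w [-0.001 -0.006  0.001] rows 4.707798963931663 0.043665059812906824
```

```bash
python3 steer.py '[[1,0.05,0,0.007,0,0,0],[1,0.1,0,0.014,0,0,0],[1,0.15,0,0.02,0,0,0],[1,0.19,0,0.026,0,0,0],[1,0.1985,0,0.027,0,0,0],[1,0.1985,0,0.027,0,0,0]]'
python3 - <<'E'
from path import *
log();T=dict(seq((0,90,0),1,1,(.55,-.16),.07,20,8,.014,.022,.025));go(*T["G2"])
E
```

```text
clock: 21.6
tool_pos: [0.5496, -0.0717, 0.1069]
eef_rot: [0.535, 0.535, -0.463, 0.462]
contact_force: [0.1, -0.0, 0.2]
opening: 1.0
finger_force: 0.0
d [0.0001 0.0005 0.1002] w [-0.002 -0.005  0.001] rows 2.004406690242503 0.03818859209237456
```

```bash
python3 steer.py '[[1,0,0,0.03,0,0,0],[1,0,0,0.06,0,0,0],[1,0,0,0.085,0,0,0],[1,0,0,0.099,0,0,0],[1,0,0,0.099,0,0,0]]' 6; python3 steer.py '[[0.8,0,0,0,0,0,0],[0.8,0,0,0,0,0,0],[0.7,0,0,0,0,0,0],[0.7,0,0,0,0,0,0],[0.6,0,0,0,0,0,0],[0.3,0,0,0,0,0,0],[0.3,0,0,0,0,0,0]]'
```

```text
clock: 22.1
tool_pos: [0.5497, -0.1711, 0.0947]
eef_rot: [0.536, 0.533, -0.463, 0.463]
contact_force: [-0.3, -0.3, -0.0]
opening: 1.001
finger_force: 0.0
clock: 22.8
tool_pos: [0.5498, -0.1687, 0.092]
eef_rot: [0.535, 0.535, -0.463, 0.462]
contact_force: [1.5, 0.5, -0.4]
opening: 0.663
finger_force: 5.9
```

```bash
python3 steer.py '[[0.3,0,0,0,0,0,0],[0.3,0,0,0,0,0,0],[0.3,0,0,0,0,0,0],[0.3,-0.015,0,-0.002,0,0,0],[0.3,-0.04,0,-0.0055,0,0,0],[0.3,-0.08,0,-0.011,0,0,0],[0.3,-0.119,0,-0.0164,0,0,0],[0.3,-0.139,0,-0.019,0,0,0],[0.3,-0.139,0,-0.019,0,0,0]]' 55
python3 - <<'E'
from path import *
log();T=dict(seq((0,90,0),1,1,(.55,-.16),.07,20,8,.014,.0244,.0246))
p,R=T["dish+"];print(p,r.get_state()["q"]);d,w=go(p,R)
s=r.get_state();R0=Ro.from_quat(s["eef_rot"])
for f in(.25,.5,.75,1): print(f,(R0*Ro.from_rotvec(w*f)).as_matrix()[:,2])
E
```

```text
clock: 23.7
tool_pos: [0.5496, -0.1707, 0.2355]
eef_rot: [0.536, 0.534, -0.462, 0.463]
contact_force: [0.9, -0.3, -3.4]
opening: 0.654
finger_force: 54.7
[0.5531 0.2285 0.1396] [-0.2521  1.0673 -0.1678  1.8502  1.2466  1.6383 -1.4039]
d [ 0.1528  0.0027 -0.381 ] w [-0.907  1.288 -1.215] rows 8.210795859398203 13.26327558701882
0.25 [ 0.1699 -0.8648 -0.4725]
0.5 [ 0.2037 -0.6102 -0.7656]
0.75 [ 0.0925 -0.2873 -0.9534]
1 [-0.1368  0.0256 -0.9903]
```

```bash
python3 steer.py '[[0.3,0.01,0,-0.03,-0.907,1.288,-1.215],[0.3,0.02,0,-0.07,-0.907,1.288,-1.215],[0.3,0.03,0,-0.11,-0.907,1.288,-1.215],[0.3,0.04,0,-0.15,-0.907,1.288,-1.215],[0.3,0.05,0,-0.19,-0.907,1.288,-1.215],[0.3,0.06,0,-0.23,-0.907,1.288,-1.215],[0.3,0.07,0.003,-0.27,-0.907,1.288,-1.215],[0.3,0.08,0.003,-0.31,-0.907,1.288,-1.215],[0.3,0.09,0.003,-0.35,-0.907,1.288,-1.215],[0.3,0.09,0.003,-0.381,-0.907,1.288,-1.215]]'
python3 - <<'E'
from path import *
T=dict(seq((0,90,0),1,1,(.55,-.16),.07,20,8,.014,.0244,.0246))
p,R=T["dish+"];go(p+[0,0,.04],R);print(r.get_state()["q"])
E
```

```text
clock: 24.7
tool_pos: [0.5508, 0.2219, 0.1968]
eef_rot: [0.226, 0.963, -0.128, 0.072]
contact_force: [-0.6, -0.2, -3.0]
opening: 0.66
finger_force: 54.7
d [0.0041 0.0104 0.0148] w [-0.223  0.306 -0.291] rows 0.37072915607838797 3.186056672417061
[-0.1638  0.8639 -0.8555  1.6475  0.9223  1.2455 -0.2452]
```

```bash
python3 steer.py '[[0.3,0.004,0.01,0.015,-0.223,0.306,-0.291],[0.3,0.004,0.01,0.015,-0.223,0.306,-0.291],[0.3,0.004,0.01,0.015,-0.223,0.306,-0.291],[0.3,0.004,0.01,0.015,-0.223,0.306,-0.291],[0.3,0.004,0.01,0.015,-0.223,0.306,-0.291]]'
cat > dish.py <<'E'
from path import *
from scipy.optimize import minimize
K_=8
def setup(n,f,x0,y0,w,h):
    im=cv2.resize(cv2.imread(f)[y0:y0+h,x0:x0+w],None,fx=K_,fy=K_,interpolation=cv2.INTER_CUBIC)
    hsv=cv2.cvtColor(im,cv2.COLOR_BGR2HSV);m=((hsv[...,1]>135)&(hsv[...,0]<22)).astype(np.uint8)
    c=max(cv2.findContours(m,0,2)[0],key=cv2.contourArea);o=np.zeros_like(m);cv2.fillPoly(o,[cv2.convexHull(c)],1);return n,o,x0,y0
V=[setup("top","pics/top0.png",170,150,70,95),setup("side","pics/side0.png",180,235,100,70)]
def xor(v,X):
    n,o,x0,y0=v;c,s=np.cos(X[2]),np.sin(X[2])
    P=[proj(n,[X[0]+c*a-s*b,X[1]+s*a+c*b,z]) for a in(-.095,.095) for b in(-.046,.046) for z in(0,.008)]
    P=(np.array(P)-[x0,y0]+.5)*K_-.5
    m=np.zeros_like(o);cv2.fillPoly(m,[cv2.convexHull((P*16).astype(np.int32).reshape(-1,1,2))],1,shift=4);return (m^o).sum()/K_**2
def best(vs):
    f=lambda X:sum(xor(v,X) for v in vs)
    return min((minimize(f,np.array([.5315,.2325,-.185])+d,method="Nelder-Mead",options=dict(initial_simplex=np.array([.5315,.2325,-.185])+np.array([[0,0,0],[.006,0,0],[0,.006,0],[0,0,.05]])+d)) for d in([0,0,0],[.002,-.002,.01])),key=lambda w:w.fun)
if __name__=="__main__":
    for vs in([V[0]],[V[1]],V):
        w=best(vs);print(w.fun,w.x[:2],np.degrees(w.x[2]))
    for v in V: print(v[1].sum()/K_**2)
    log()
E
python3 dish.py
```

```text
clock: 25.2
tool_pos: [0.5552, 0.2226, 0.1784]
eef_rot: [0.098, 0.993, 0.004, -0.068]
contact_force: [0.6, 0.3, -2.0]
opening: 0.655
finger_force: 54.7
187.140625 [0.5332 0.2321] -10.862324866021854
131.3125 [0.533  0.2303] -10.611056723769114
329.71875 [0.5321 0.2318] -11.330309735801206
1972.375
2197.03125
```

```bash
sed -i 's/DISH=np.array.*/DISH=np.array([.5325,.2317,.014]);YD=-10.7/' path.py
python3 - <<'E'
from path import *
T=dict(seq((0,90,0),1,1,(.55,-.16),.07,20,8,.014,.0244,.0246))
p,R=T["dish"];print(p);go(p+[0,0,.045],R);go(p+[0,0,.01],R);s=r.get_state();print(s["contact_force"],s["moment"])
E
```

```text
[0.5541 0.2276 0.0196]
d [-0.0133  0.0054  0.1131] w [-0.005  0.004 -0.009] rows 2.279467665105188 0.07573732277756806
d [-0.018   0.0056  0.1477] w [-0.005  0.004 -0.009] rows 2.9789156089223794 0.07573732277756806
[ 0.5584  0.3081 -2.0349] [ 0.0316 -0.4404 -0.051 ]
```

```bash
python3 steer.py '[[0.3,-0.005,0.0054,0.04,-0.005,0.004,-0.009],[0.3,-0.01,0.0054,0.08,-0.005,0.004,-0.009],[0.3,-0.0133,0.0054,0.113,-0.005,0.004,-0.009],[0.3,-0.0133,0.0054,0.113,-0.005,0.004,-0.009],[0.3,-0.0133,0.0054,0.113,-0.005,0.004,-0.009],[0.3,-0.0133,0.0054,0.113,-0.005,0.004,-0.009]]'
python3 - <<'E'
from path import *
log();T=dict(seq((0,90,0),1,1,(.55,-.16),.07,20,8,.014,.0244,.0246))
p,R=T["dish"];go(p+[0,0,.045],R);go(p+[0,0,.01],R)
s=r.get_state();print(s["q"])
# cover pitch check in side view: fit in-hand pitch/offset by gradients
R0=Ro.from_quat(s["eef_rot"]).as_matrix();b=np.radians(8)
# tool z=t2 = -sin b Cx - cos b Cz ; tool y = Cy
z,y=R0[:,2],R0[:,1];Cy=y;Cx0=-np.sin(b)*z+np.cos(b)*np.cross(y,z)*(1 if np.cross(y,z)@np.array([1,0,0])>0 else -1);Cz0=np.cross(Cx0,Cy);print(Cx0,Cy,Cz0)
gp=s["tool_pos"]-.019*z
a=np.linspace(0,np.pi,30);n=np.linspace(-.07,.07,60)
pts=[[.07,.029*np.cos(t),.028+.029*np.sin(t)] for t in a]+[[-.07,.029*np.cos(t),.028+.029*np.sin(t)] for t in a]+[[x,sg*.029,0] for x in n for sg in(1,-1)]+[[e,v,0] for e in(.07,-.07) for v in np.linspace(-.029,.029,20)]
pts=np.array(pts)
for nm in("side","top"):
    g=snapshot(nm).astype(np.float32);cv2.imwrite(f"pics/d_{nm}.png",g[:,:,::-1])
    G=sum(np.hypot(cv2.Sobel(cv2.GaussianBlur(g[:,:,c],(0,0),.7),cv2.CV_32F,1,0),cv2.Sobel(cv2.GaussianBlur(g[:,:,c],(0,0),.7),cv2.CV_32F,0,1)) for c in range(3))
    G=np.minimum(G,300)
    out=[]
    for deg in range(-6,7):
        Q=Ro.from_rotvec(Cy*np.radians(deg)).as_matrix();Cx,Cz=Q@Cx0,Q@Cz0
        for dx in np.arange(-.006,.0061,.002):
          for dz in np.arange(-.004,.0041,.002):
            O=gp-Cz*(.0244+dz)-Cx*(.0246+dx)
            P=np.array([proj(nm,O+Cx*q[0]+Cy*q[1]+Cz*q[2]) for q in pts],np.float32)
            out.append((float(cv2.remap(G,P[:,0][None],P[:,1][None],1).mean()),deg,round(dx,3),round(dz,3)))
    out.sort(reverse=True);print(nm);[print(o) for o in out[:6]]
E
```

```text
clock: 25.8
tool_pos: [0.5549, 0.2326, 0.0694]
eef_rot: [0.09, 0.994, 0.009, -0.066]
contact_force: [0.3, -0.6, -1.8]
opening: 0.656
finger_force: 54.7
d [-0.0007 -0.0051  0.0047] w [0.005 0.006 0.006] rows 0.13974937333954138 0.06284680830713087
d [-0.0054 -0.0053  0.0394] w [0.005 0.006 0.006] rows 0.8022849010901043 0.06284680830713087
[ 0.0516  1.1221 -0.9859  1.6193  0.9165  1.0394  0.1805]
[ 0.9835 -0.181   0.0056] [0.181  0.9835 0.0059] [-0.0066 -0.0048  1.    ]
side
(176.07662963867188, -1, np.float64(0.0), np.float64(0.002))
(175.82411193847656, 0, np.float64(0.0), np.float64(0.002))
(175.14125061035156, 0, np.float64(0.0), np.float64(0.004))
(175.0971221923828, 1, np.float64(0.0), np.float64(0.004))
(174.27798461914062, 0, np.float64(-0.002), np.float64(0.004))
(174.09422302246094, -1, np.float64(-0.002), np.float64(0.004))
top
(187.47262573242188, 1, np.float64(-0.002), np.float64(0.002))
(187.4169464111328, 3, np.float64(0.0), np.float64(-0.002))
(187.39398193359375, 2, np.float64(0.0), np.float64(0.0))
(187.38394165039062, -1, np.float64(0.0), np.float64(-0.002))
(187.35308837890625, 0, np.float64(-0.002), np.float64(0.004))
(187.34182739257812, -1, np.float64(0.0), np.float64(-0.004))[ WARN:0@0.983] global loadsave.cpp:1063 imwrite_ Unsupported depth image for selected encoder is fallbacked to CV_8U.
```

```bash
python3 steer.py '[[0.3,-0.0007,-0.0051,0.005,0.005,0.006,0.006],[0.3,-0.0007,-0.0051,0.005,0.005,0.006,0.006],[0.3,-0.0007,-0.0051,0.005,0.005,0.006,0.006]]'
python3 - <<'E'
from path import *
log();T=dict(seq((0,90,0),1,1,(.55,-.16),.07,20,8,.014,.0244,.0246))
p,R=T["dish"];print(p);go(p+[0,0,.045],R);go(p+[0,0,.008],R)
E
```

```text
clock: 26.2
tool_pos: [0.5536, 0.2256, 0.0623]
eef_rot: [0.094, 0.993, 0.005, -0.071]
contact_force: [-0.4, 0.3, -3.5]
opening: 0.655
finger_force: 54.7
[0.5541 0.2276 0.0196]
d [ 0.0003  0.0021 -0.0023] w [-0.002 -0.002 -0.002] rows 0.06215011838468608 0.025283788907504663
d [-0.0049  0.0021  0.0343] w [-0.002 -0.002 -0.002] rows 0.6946779954205982 0.025283788907504663
```

```bash
cat > avg.py <<'E'
from path import *
def avg(n=8):
    P=[]
    for _ in range(n):
        s=r.get_state();P.append(np.r_[s["tool_pos"],s["eef_rot"]]);snapshot("side")
    P=np.array(P);print("std",P.std(0)[:3],"mean",P.mean(0)[:3],"F",s["contact_force"],s["clock"]);m=P.mean(0);return m[:3],Ro.from_quat(m[3:]).as_matrix()
if __name__=="__main__":
    p0,R0=avg();T=dict(seq((0,90,0),1,1,(.55,-.16),.07,20,8,.014,.0244,.0246))
    p,R=T["dish"];print(p);go(p+[0,0,.045],R,p0,R0);go(p+[0,0,.008],R,p0,R0)
E
python3 avg.py
```

```text
std [0.0001 0.0002 0.    ] mean [0.5535 0.2261 0.0623] F [ 0.4554  0.6943 -2.78  ] 26.55
[0.5541 0.2276 0.0196]
d [ 0.0001  0.0016 -0.0023] w [-0.002 -0.002 -0.001] rows 0.055608403622626874 0.021723849797523443
d [-0.0052  0.0017  0.0343] w [-0.002 -0.002 -0.001] rows 0.6954484543982193 0.021723849797523443
```

```bash
python3 steer.py '[[0.3,0,0.0016,0.001,0,0,0],[0.3,-0.002,0.0017,0.012,0,0,0],[0.3,-0.004,0.0017,0.026,0,0,0],[0.3,-0.0052,0.0017,0.0343,0,0,0],[0.3,-0.0052,0.0017,0.0343,0,0,0]]'; python3 avg.py
```

```text
clock: 27.1
tool_pos: [0.553, 0.2266, 0.0253]
eef_rot: [0.094, 0.993, 0.004, -0.072]
contact_force: [0.2, 0.4, -3.0]
opening: 0.654
finger_force: 54.7
std [0.0005 0.0005 0.0009] mean [0.5539 0.2277 0.0273] F [ 0.3681 -0.5227 -2.3697] 27.45
[0.5541 0.2276 0.0196]
d [ 0.0051 -0.0001 -0.037 ] w [-0.002 -0.003 -0.001] rows 0.746188724885887 0.024419976301367316
d [-0.0001 -0.     -0.0003] w [-0.002 -0.003 -0.001] rows 0.0068330308243970475 0.024419976301367316
```

```bash
python3 steer.py '[[0.3,-0.0004,0,0.003,0,0,0],[0.3,-0.0007,0,0.005,0,0,0],[0.3,-0.0007,0,0.005,0,0,0],[0.3,-0.0007,0,0.005,0,0,0]]'; python3 steer.py '[[0.3,-0.0002,0,0.0015,0,0,0],[0.3,-0.0002,0,0.0015,0,0,0],[0.3,-0.0002,0,0.0015,0,0,0]]'
```

```text
clock: 27.9
tool_pos: [0.554, 0.2276, 0.0224]
eef_rot: [0.094, 0.993, 0.005, -0.071]
contact_force: [0.9, 0.3, -2.9]
opening: 0.649
finger_force: 54.7
clock: 28.2
tool_pos: [0.5542, 0.2278, 0.0212]
eef_rot: [0.094, 0.993, 0.006, -0.071]
contact_force: [0.7, -0.2, -1.5]
opening: 0.655
finger_force: 54.7
```

```bash
python3 steer.py '[[0.3,-0.0001,0,0.001,0,0,0],[0.3,-0.0001,0,0.001,0,0,0],[0.3,-0.0001,0,0.001,0,0,0]]'; python3 steer.py '[[0.3,-0.0001,0,0.0008,0,0,0],[0.3,-0.0001,0,0.0008,0,0,0],[0.3,-0.0001,0,0.0008,0,0,0]]'
```

```text
clock: 28.5
tool_pos: [0.5543, 0.2278, 0.0209]
eef_rot: [0.094, 0.993, 0.006, -0.07]
contact_force: [0.5, -1.5, 4.8]
opening: 0.649
finger_force: 54.6
clock: 28.8
tool_pos: [0.5543, 0.2278, 0.0208]
eef_rot: [0.094, 0.993, 0.005, -0.07]
contact_force: [-0.9, -2.5, 11.4]
opening: 0.651
finger_force: 54.5
```

```bash
python3 steer.py '[[0.3,0,0,-0.0008,0,0,0],[0.3,0,0,-0.0008,0,0,0],[0.3,0,0,-0.0008,0,0,0]]' 10; python3 steer.py '[[0.3,0,0,0,0,0,0],[0.3,0,0,0,0,0,0],[0.3,0,0,0,0,0,0]]' 3;  python3 steer.py '[[0.7,0,0,0,0,0,0],[0.7,0,0,0,0,0,0],[0.8,0,0,0,0,0,0],[0.9,0,0,0,0,0,0],[1,0,0,0,0,0,0],[1,0,0,0,0,0,0],[1,0,0,0,0,0,0]]'
```

```text
clock: 29.1
tool_pos: [0.5543, 0.2279, 0.0204]
eef_rot: [0.094, 0.993, 0.006, -0.07]
contact_force: [0.2, -0.1, 5.1]
opening: 0.659
finger_force: 9.9
clock: 29.4
tool_pos: [0.5542, 0.228, 0.0197]
eef_rot: [0.094, 0.993, 0.006, -0.071]
contact_force: [0.8, 1.4, 0.3]
opening: 0.66
finger_force: 3.0
clock: 30.1
tool_pos: [0.5541, 0.2276, 0.02]
eef_rot: [0.094, 0.993, 0.006, -0.071]
contact_force: [0.3, 0.1, -0.0]
opening: 0.998
finger_force: 0.0
```

Retreat upward and check numerically against the camera model.

```bash
python3 steer.py '[[1,0.004,0,-0.03,0,0,0],[1,0.01,0,-0.07,0,0,0],[1,0.017,0,-0.12,0,0,0],[1,0.024,0,-0.17,0,0,0],[1,0.031,0,-0.22,0,0,0],[1,0.031,0,-0.22,0,0,0]]'
cat > chk.py <<'E'
from path import *
from dish import *
a=np.linspace(0,np.pi,30);n=np.linspace(-.07,.07,60)
pts=np.array([[e,.029*np.cos(t),.028+.029*np.sin(t)] for t in a for e in(.07,-.07)]+[[x,sg*.029,0] for x in n for sg in(1,-1)]+[[e,v,0] for e in(.07,-.07) for v in np.linspace(-.029,.029,20)])
GG={}
for nm in("side","top"):
    g=snapshot(nm);cv2.imwrite(f"pics/f_{nm}.png",g[:,:,::-1]);g=g.astype(np.float32)
    G=sum(np.hypot(cv2.Sobel(cv2.GaussianBlur(g[:,:,c],(0,0),.7),cv2.CV_32F,1,0),cv2.Sobel(cv2.GaussianBlur(g[:,:,c],(0,0),.7),cv2.CV_32F,0,1)) for c in range(3));GG[nm]=np.minimum(G,300)
yaw=np.radians(-10.7);B=Ro.from_euler('z',yaw)
def sc(nm,dx,dy,dz,pit,rol):
    Q=B*Ro.from_euler('xy',[rol,pit],degrees=True);P=Q.apply(pts)+DISH+B.apply([dx,dy,0])+[0,0,dz]
    U=np.c_[P,np.ones(len(P))]@PM[nm].T;U=(U[:,:2]/U[:,2:]).astype(np.float32)
    return float(cv2.remap(GG[nm],U[:,0][None],U[:,1][None],1).mean())
o=[]
for dx in np.arange(-.004,.0041,.002):
 for dy in np.arange(-.004,.0041,.002):
  for dz in np.arange(-.002,.0081,.002):
   for pit in range(-4,5,2):
    for rol in (-4,-2,0,2,4,6):
     o.append((sc("side",dx,dy,dz,pit,rol)+sc("top",dx,dy,dz,pit,rol),round(dx,3),round(dy,3),round(dz,3),pit,rol))
o.sort(reverse=True);[print(x) for x in o[:8]]
# undisturbed: compare pre/post outside cover
V2=[setup("top","pics/f_top.png",170,150,70,95),setup("side","pics/f_side.png",180,235,100,70)]
for v,w in zip(V,V2): print("plate hull",v[0],(v[1]^w[1]).sum()/K_**2,v[1].sum()/K_**2)
for nm,c in dict(garlic=(263,240),lemon=(267,174),mug=(127,185),jar=(139,237)).items():
    x,y=c;A=cv2.imread("pics/top0.png").astype(int);Bm=cv2.imread("pics/f_top.png").astype(int);d=np.abs(A-Bm)[y-14:y+14,x-14:x+14].mean();print(nm,round(d,1))
print(r.get_state()["clock"])
E
python3 chk.py
```

```text
clock: 30.7
tool_pos: [0.5564, 0.2315, 0.2494]
eef_rot: [0.093, 0.993, 0.01, -0.066]
contact_force: [0.2, -0.2, -0.3]
opening: 1.0
finger_force: 0.0
(464.8572082519531, np.float64(0.0), np.float64(0.004), np.float64(0.0), -2, 6)
(464.5997009277344, np.float64(-0.002), np.float64(0.004), np.float64(-0.002), 0, 6)
(464.44183349609375, np.float64(0.0), np.float64(0.004), np.float64(0.002), -2, 6)
(463.8954315185547, np.float64(0.0), np.float64(0.004), np.float64(0.0), -4, 6)
(463.8497772216797, np.float64(0.0), np.float64(0.004), np.float64(0.002), -4, 6)
(463.56524658203125, np.float64(0.0), np.float64(0.004), np.float64(-0.002), -2, 6)
(463.47731018066406, np.float64(0.0), np.float64(0.004), np.float64(-0.002), 0, 6)
(463.27500915527344, np.float64(0.002), np.float64(0.004), np.float64(0.0), -4, 6)
plate hull top 761.984375 1972.375
plate hull side 460.671875 2197.03125
garlic 26.3
lemon 61.0
mug 20.5
jar 16.4
30.8
```

Run:
```python
from path import *
s=r.get_state();go([.40,-.15,.32],Ro.from_quat(s["eef_rot"]).as_matrix())
```

```text
d [ 0.0914 -0.4007 -0.0641] w [0. 0. 0.] rows 8.31937584580098 0.0
```

```bash
python3 steer.py '[[1,0,0,-0.05,0,0,0],[1,0.01,-0.04,-0.064,0,0,0],[1,0.02,-0.09,-0.064,0,0,0],[1,0.03,-0.14,-0.064,0,0,0],[1,0.04,-0.19,-0.064,0,0,0],[1,0.05,-0.24,-0.064,0,0,0],[1,0.06,-0.29,-0.064,0,0,0],[1,0.08,-0.33,-0.064,0,0,0],[1,0.091,-0.37,-0.064,0,0,0],[1,0.091,-0.4,-0.064,0,0,0]]'
sed -i 's/np.arange(-.004,.0041,.002):\n for dy/&/; s/(-4,-2,0,2,4,6)/(-8,-6,-4,-2,0,2,4,6,8)/; s/for dy in np.arange(-.004,.0041,.002)/for dy in np.arange(-.008,.0081,.002)/' chk.py
cat >> chk.py <<'E'
for nm in GG:
    q=sorted([(sc(nm,0,dy,dz,0,rol),round(dy,3),round(dz,3),rol) for dy in np.arange(-.006,.0061,.001) for dz in(0,.002,.004) for rol in range(-8,9)],reverse=True);print(nm,[tuple(map(float,x)) for x in q[:4]],sc(nm,0,0,0,0,0))
E
python3 chk.py
```

```text
clock: 31.8
tool_pos: [0.3971, -0.1527, 0.3175]
eef_rot: [0.095, 0.993, 0.005, -0.073]
contact_force: [0.2, 0.7, 0.7]
opening: 1.002
finger_force: 0.0
(507.4370422363281, np.float64(0.0), np.float64(0.004), np.float64(-0.002), 0, 8)
(506.82305908203125, np.float64(0.0), np.float64(0.004), np.float64(-0.002), -2, 8)
(504.1151580810547, np.float64(0.002), np.float64(0.004), np.float64(-0.002), -2, 8)
(502.88453674316406, np.float64(-0.002), np.float64(0.004), np.float64(-0.002), 0, 8)
(502.6813201904297, np.float64(0.0), np.float64(0.002), np.float64(-0.002), -2, 8)
(502.6053771972656, np.float64(0.0), np.float64(0.002), np.float64(-0.002), 0, 8)
(502.4360809326172, np.float64(0.0), np.float64(0.004), np.float64(0.0), -2, 8)
(501.8433380126953, np.float64(0.002), np.float64(0.004), np.float64(-0.002), -4, 8)
plate hull top 6.90625 1972.375
plate hull side 450.328125 2197.03125
garlic 16.5
lemon 14.3
mug 13.0
jar 10.1
31.9
side [(224.2985076904297, 0.005, 0.0, 8.0), (223.7852783203125, 0.006, 0.0, 8.0), (223.2036895751953, 0.004, 0.0, 8.0), (222.39996337890625, 0.005, 0.0, 7.0)] 212.5789031982422
top [(284.73626708984375, 0.006, 0.004, -8.0), (284.4075622558594, 0.006, 0.004, -7.0), (284.1496887207031, 0.006, 0.004, -6.0), (283.7690734863281, 0.006, 0.004, -5.0)] 258.0864562988281
```

```bash
cat > chk2.py <<'E'
from path import *
import sys
from scipy.optimize import minimize
a=np.linspace(0,np.pi,40)
pts=np.array([[e,.029*np.cos(t),.028+.029*np.sin(t)] for t in a for e in(.07,-.07)]+[[e,s*.029,0] for e in(.07,-.07) for s in(1,-1)])
B=Ro.from_euler('z',np.radians(-10.7));M={}
K_=6
for nm in("top","side"):
    im=cv2.imread(f"pics/f_{nm}.png");c=proj(nm,DISH+[0,0,.04]).astype(int);x0,y0=c-[50,45]
    sub=im[y0:y0+90,x0:x0+100];hsv=cv2.cvtColor(sub,cv2.COLOR_BGR2HSV)
    print(nm,"crown",hsv[45,50],"counter",hsv[10,95],hsv[80,5])
    if len(sys.argv)>1:
        for y in range(10,80,2): print("".join("#" if hsv[y,x,1]<40 else ("o" if hsv[y,x,1]>135 else ".") for x in range(8,92)))
    up=cv2.cvtColor(cv2.resize(sub,None,fx=K_,fy=K_,interpolation=2),cv2.COLOR_BGR2HSV)
    m=(up[...,1]<45).astype(np.uint8);_,lab=cv2.connectedComponents(m);l=lab[45*K_,50*K_];m=(lab==l).astype(np.uint8)
    m=cv2.morphologyEx(m,cv2.MORPH_OPEN,np.ones((13,13),np.uint8));c=max(cv2.findContours(m,0,2)[0],key=cv2.contourArea)
    h=cv2.convexHull(c);o=np.zeros_like(m);cv2.fillPoly(o,[h],1);print("area",cv2.contourArea(c)/K_**2,cv2.contourArea(h)/K_**2);M[nm]=(o,x0,y0)
def mod(nm,X):
    o,x0,y0=M[nm];dx,dy,dz,pit,rol,yw=X
    P=(B*Ro.from_euler('zxy',[yw,rol,pit],degrees=True)).apply(pts)+DISH+B.apply(np.array([dx,dy,0])*1e-3)+[0,0,dz*1e-3]
    U=np.c_[P,np.ones(len(P))]@PM[nm].T;U=((U[:,:2]/U[:,2:])-[x0,y0]+.5)*K_-.5
    m=np.zeros_like(o);cv2.fillPoly(m,[cv2.convexHull((U*16).astype(np.int32).reshape(-1,1,2))],1,shift=4);return (m^o).sum()/K_**2,m.sum()/K_**2
for nm in M: print(nm,"xor at nominal",mod(nm,np.zeros(6)))
f=lambda X:sum(mod(nm,X)[0] for nm in M)
w=min((minimize(f,np.zeros(6),method="Nelder-Mead",options=dict(maxiter=900,initial_simplex=np.vstack([np.zeros(6),np.diag([3,3,3,3,s,3])]))) for s in(3,-3)),key=lambda w:w.fun);print(w.fun,w.x)
for z,ro in((0,0),(2,5),(2,-5),(5,0)): print("dz,roll",z,ro,min(f([dx,dy,z,0,ro,0]) for dx in range(-3,4) for dy in range(-4,5)))
E
python3 chk2.py v
```

```text
top crown [105   6 238] counter [ 15  58 184] [ 17  53 197]
....#######.########.#..##......####.##.............................................
.................................#..................................................
......................#############................###..............................
.................#################...oooooooo.......................................
................##################..oooooooooooooooooooo............................
...............##################...o....##........ooooooooooooooo..................
...............##################......############.....oooooooooo..................
...............#################...o..#################...oooooooo..................
............##########..########......###################..oooooo...................
...........############.....####.....####################..oooooo...................
...........###########.....####......####################..oooooo...................
.........############.......###.....####################..oooooo....................
........############
[... 4678 characters left out ...]
..#########..ooooooooooooooooo.##########.#####.oooooooooooooooo..
#######..........########..####...oooooooooooooooooo.##########.ooooooooooooooooo...
...#######.....##########...########..ooooooooooooooooo.#####.oooooooooooooooo......
###..###########...##.##################.ooooooooooooooooooooooooooooooooooo........
area 1694.9722222222222 1742.75
top xor at nominal (np.float64(183.83333333333334), np.float64(1190.5))
side xor at nominal (np.float64(94.30555555555556), np.float64(1789.6666666666667))
187.16666666666669 [-2.2586  4.711   0.9777  0.8337  9.5922 -1.8978]
dz,roll 0 0 266.3333333333333
dz,roll 2 5 235.91666666666669
dz,roll 2 -5 321.8611111111111
dz,roll 5 0 288.3888888888889
```

```bash
sed -i 's/m=(up\[...,1\]<45)/m=(up[...,1]<(95 if nm=="top" else 45))/' chk2.py
cat >> chk2.py <<'E'
for nm in M:
    print(nm,"roll scan")
    for ro in range(-6,11,2):
        b=min((mod(nm,[dx,dy,z,0,ro,0])[0],dx,dy,z) for dx in range(-4,5) for dy in range(-6,7) for z in(0,2,4));print(ro,b)
im=cv2.imread("pics/f_top.png")
for s in(-.03,0.,.03):
    print("profile at x",s,[ (int(round(1000*y)),*(int(v) for v in cv2.getRectSubPix(im,(1,1),tuple(map(float,proj("top",DISH+B.apply([s,y,-.014+.014])))))[0,0])) for y in np.arange(-.05,.056,.005)])
E
python3 chk2.py
```

```text
top crown [105   6 238] counter [ 15  58 184] [ 17  53 197]
area 1117.138888888889 1132.1666666666667
side crown [ 30   9 246] counter [ 18  61 210] [ 26  31 125]
area 1694.9722222222222 1742.75
top xor at nominal (np.float64(108.86111111111111), np.float64(1190.5))
side xor at nominal (np.float64(94.30555555555556), np.float64(1789.6666666666667))
119.08333333333333 [-0.7765  3.1448  2.4605  0.2805  3.9891 -0.3292]
dz,roll 0 0 193.55555555555554
dz,roll 2 5 137.11111111111111
dz,roll 2 -5 195.16666666666666
dz,roll 5 0 182.19444444444446
top roll scan
-6 (np.float64(87.44444444444444), 1, 1, 0)
-4 (np.float64(73.36111111111111), 0, 2, 0)
-2 (np.float64(61.80555555555556), 1, 2, 0)
0 (np.float64(48.638888888888886), 0, 3, 0)
2 (np.float64(32.611111111111114), 0, 3, 0)
4 (np.float64(31.27777777777778), 0, 3, 4)
6 (np.float64(38.083333333333336), 1, 4, 0)
8 (np.float64(49.388888888888886), 1, 5, 0)
10 (np.float64(63.22222222222222), 0, 5, 4)
side roll scan
-6 (np.float64(99.33333333333333), -2, -2, 2)
-4 (np.float64(92.25), -1, -1, 2)
-2 (np.float64(87.55555555555556), 0, -1, 0)
0 (np.
[... 982 characters left out ...]
, 232), (10, 238, 236, 232), (15, 234, 236, 232), (20, 228, 235, 232), (25, 221, 230, 232), (30, 206, 219, 226), (35, 163, 184, 210), (40, 105, 151, 213), (45, 142, 178, 218), (50, 194, 219, 229), (55, 201, 224, 231)]
profile at x 0.03 [(-50, 140, 163, 186), (-45, 91, 132, 189), (-40, 71, 134, 211), (-35, 65, 124, 196), (-30, 69, 116, 177), (-25, 89, 107, 133), (-20, 127, 136, 147), (-15, 167, 180, 193), (-10, 194, 208, 219), (-5, 212, 223, 230), (0, 223, 231, 232), (5, 233, 235, 232), (10, 237, 235, 232), (15, 233, 235, 232), (20, 227, 235, 232), (25, 221, 229, 232), (30, 205, 217, 226), (35, 165, 183, 209), (40, 107, 152, 214), (45, 151, 188, 221), (50, 197, 221, 230), (55, 201, 224, 231)]
```

```bash
python3 -c "
from plant import r, ticket, snapshot, camera_params
print(ticket.finish_job())"
```

```text
the job is handed in; nothing more can be done
None
```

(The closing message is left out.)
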